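# Fit the divider clips and lean the display panels on the inspection stand

### The arm

A 7-joint arm with a two-finger parallel gripper is mounted at the origin on the work surface. World frame = base frame: x ahead of the robot, y to its left, z up, the work surface at z = 0. Lengths are in m, angles in rad, forces in N, time in s.
With the tool pointing down it reaches from about 0.4 to 0.875 m from the base axis. Payload 4.4 kg.
Tool frame: the origin (TCP) lies on the centre line of the jaws, within the pads' length; the fingertips stand 14 mm ahead of it and the grasp point (between the pads) lies 5 mm behind it (manip.tip_extent is the distance from the TCP to the fingertips, in m); z points along the fingers, y is the line along which they close (so a half turn about z gives the same grasp; the last joint's range is limited). The gripper opens to 85 mm and grips with 20 to 120 N. Pads are 22 mm wide; open, the fingers measure 114 mm over their backs; the gripper's body (76 mm by 85 mm) begins 54 mm behind the grasp point. The pads swing forward as they close: fully open they stand 13 mm farther back than shut.
Start: joints at [-1.387, 0.628, 0.038, 1.517, -0.027, 0.996, -0.02], TCP at [0.161, 0.63, 0.222] pointing down, gripper open.
Joint ranges: [-3.06, 3.06], [-0.37, 2.12], [-1.25, 1.32], [0.18, 2.47], [-1.1, 4.24], [0.23, 1.98], [-2.94, 2.94]. Speed limits (rad/s): [2.57, 2.57, 3.14, 3.14, 3.14, 3.14, 3.14].

### API

Orientations are given as [roll, pitch, yaw] about the fixed x, y, z axes, in that order (R = Rz(yaw) Ry(pitch) Rx(roll)).
In Python, from bench import manip gives the robot as it stands. The module is installed in compiled form; this text tells all that it offers.
- The arm moves only by the tool step_arm, never from a script. Its argument "series" is a list of rows, each a list of 7 numbers: the shift along the tool's x, y, z as a fraction of full scale, then the turn, a rotation vector about the tool's x, y, z as a fraction of full scale, then the closure in counts, from 0 (fully open) to 255 (shut). A call has 1 to 5 rows; each row shifts and turns the commanded pose from where the row before left it, along the tool's axes as they then stand; what a row does not reach is not made up. Full scale, the value 1, is 0.1 m for a shift and 60 degrees for a turn. A row lasts 1/8 s, in which the tool goes at most 62.5 mm and 10.7 degrees, less where a joint would pass 70% of its speed; a pose out of reach is approached as far as the arm can. A call with a number of a shift or a turn outside -1 to 1 is refused whole. A call with a gripper value outside its range is refused whole. The fingers move at their own pace and stop on an object; "newtons" is the grip in N (left out, the last holds). Time passes only in rows, so rows that do not move let the fingers close. It gives the time, the measured TCP pose, the force, the opening and the grip force at its end, in the units of the state.
- manip.observe(): the state, without advancing time (a new reading comes with each control period).
- manip.camera(name): name is "side" or "top"; returns the picture (420x560x3 uint8, red, green, blue); there is no depth.
- manip.camera_info(name): a dict with "camera_matrix" (3x3 intrinsics, pixels), "camera_from_world" (4x4, takes a point from world to camera coordinates). Camera axes: x right, y down, z forward; pixel columns grow to the right and rows downward; lengths in m; the calibration is good to about 2 mm. A picture is of the moment at which its call begins. camera_info takes no time and is no camera call.
- manip.sign_off(): hands the job in; it is judged then, once.
The state is a dict: "clock": time; "joint_pos": joint angles; "joint_velocities": joint speeds; "effort": joint torques, N m; "eef_pos": TCP position; "tool_rot": TCP orientation; "wrist_force": force on the tool from outside, world axes, zero at the start; "ft_torque": the same for the moment, N m; "grip_width": finger opening in m; "grip_force": force on a finger pad.
Only numpy, scipy, OpenCV 4.12 (cv2) and the standard library are available. Lean on these libraries where they do the work, as an engineer would, in place of code of your own. Each camera call takes 0.05 s, during which the arm holds its last target. There are 200 camera calls.

### The job

Get the inspection stand ready and load it: first, while the display panels still stand in their rack, press every loose clip straight down onto the stand's round tube until it snaps fully home, tab upwards, each one between its own pair of collars (any pair will do). Then take the panels out of the rack and lean each one against the tube in a bay of its own, about midway between two clip places, its lower edge on the base plate on the far side, between tube and lip, and its black screen facing out and up, away from the tube. Do not let a panel fall flat, and leave the screwdriver, cup and spool where they are.

Things in the scene. Friction and masses are not known exactly. Their poses are not given: they have to be found in the camera images.
- stand: Fixed inspection stand: grey base plate 95 x 640 mm, 12 mm thick, an end post 107 mm high at each end, a round tube between the posts. Origin: underside of the plate, straight below the tube, midway along it; y along the tube, z up, x across the plate to its wide side, away from the robot. Low lip along that side: inner face at x 62 mm, 8 mm high above the plate's top.
- tube: The stand's aluminium tube, 20 mm in diameter, fixed. Origin at the middle of its axis, 90 mm above the stand's origin; same axes. Black collars, 5 mm wide and 24 mm across, come in four pairs, 52 mm clear between the two of a pair: each pair frames one clip place.
- rack: Fixed black slotted rack, 110 x 190 mm, three slots 62 mm apart along its x, in which panels stand upright on its floor at 10 mm; the slot walls reach to 44 mm above its underside (the origin).
- mat: Very thin dark mat, 110 x 370 mm, on which the clips stand at the start. Origin: centre of its underside.
- seat0 (a point): Clip place 0: a point on the tube's axis midway between the two collars of a pair (y -247.5 mm in the stand's frame); axes as the stand's.
- seat1 (a point): Clip place 1: a point on the tube's axis midway between the two collars of a pair (y -82.5 mm in the stand's frame); axes as the stand's.
- seat2 (a point): Clip place 2: a point on the tube's axis midway between the two collars of a pair (y 82.5 mm in the stand's frame); axes as the stand's.
- seat3 (a point): Clip place 3: a point on the tube's axis midway between the two collars of a pair (y 247.5 mm in the stand's frame); axes as the stand's.
- bay0 (a point): Bay 0, for one panel: point on the plate's top, 40 mm beyond (+x) the tube's axis, midway between clip places 0 and 1; axes as the stand's. Panel feet may stand anywhere from x 10 to 62 mm beyond the tube's axis.
- bay1 (a point): Bay 1, for one panel: point on the plate's top, 40 mm beyond (+x) the tube's axis, midway between clip places 1 and 2; axes as the stand's. Panel feet may stand anywhere from x 10 to 62 mm beyond the tube's axis.
- bay2 (a point): Bay 2, for one panel: point on the plate's top, 40 mm beyond (+x) the tube's axis, midway between clip places 2 and 3; axes as the stand's. Panel feet may stand anywhere from x 10 to 62 mm beyond the tube's axis.
- clip0: Snap clip with a white plastic head and two steel arms, 70 mm high, standing on its flared arm tips (42 mm over all in x), 40 mm wide (y). Origin: centre of its bore, 26 mm above the tips, where the tube's axis lies when it is fully on; z up, y along the bore. Grip tab: solid block 14 mm (x) by 26 mm (y), 18.5 to 44.5 mm above the origin, on shoulders 34 x 40 mm. May be absent.
- clip1: Clip the same as clip0. Its arms are sprung: mouth 16 mm at its narrowest (7 mm below the origin), 37 mm at the flared tips. Pushed straight down over the tube it takes about 8 to 13 N between 16 and 5 mm above home, then the arms snap shut beneath it and the shoulders sit on the tube. 70 g. May be absent.
- clip2: Another clip, the same as clip0. May be absent.
- clip3: Another clip, the same as clip0. May be absent.
- panel0: Flat display panel, 84 mm wide (y), 140 mm high (z), 9 mm thick (x), 110 to 200 g. Origin: centre of its bottom face. z runs up the panel, x points out of the black screen; the other face is grey metal with a green circuit board. Stands upright in the rack at first, loosely, its lower 34 mm between the slot walls. May be absent.
- panel1: Another panel, the same as panel0. May be absent.
- panel2: Another panel, the same as panel0. May be absent.
- screwdriver: Bystander: a screwdriver lying on the bench.
- screwcup: Bystander: a small grey cup, 64 mm across, 45 mm high.
- spool: Bystander: a small black spool, 60 mm across, 46 mm high.
Things that resemble listed ones, but are neither listed nor needed, are in the scene too. What is shaped like the clip1 but orange is not meant.

How it is judged:
By the outcome, as a careful person would: the job done as asked, in the order asked, and still so for the second after the job is handed in, with the robot touching nothing.
Of panel0, panel1, panel2 only 2 to 3 are there at a start; the rules pass over those that are not, and their reading is None.
Of clip0, clip1, clip2, clip3 only 3 to 4 are there at a start; the rules pass over those that are not, and their reading is None.
At some moment in a run one of clip0, clip1, clip2, clip3 may be knocked a few centimetres aside while the robot is not near it.
It also fails if it takes over 210 s, if anything falls off the work surface, if the arm or the gripper's body presses on something with over 40 N, if the wrist force passes 120 N, or if a joint passes its speed limit or range.

## Working session

There is one attempt and no reset: what is moved stays moved. The work goes in short steps, Python scripts to look and compute and a tool call to move; the robot and the scene stay as the last step left them, time stands still between calls to the robot, and variables do not carry over. Pictures are saved under pics/ and viewed, at most 14 in all, crops included, and the job is handed in when it is done.

Besides the shell and the picture viewer there is one more tool, called after ">>>" as name([rows], argument=value, ...), one row to a line, values as JSON. step_arm: Moves the arm, as the interface text tells. Its arguments: {"type":"object","properties":{"series":{"type":"array","items":{"type":"array","items":{"type":"number"}}},"newtons":{"type":"number"}},"required":["series"]}

```bash
mkdir -p pics; python3 - <<'E'
from bench import manip
import cv2,numpy as np
for n in("side","top"):
    im=manip.camera(n); cv2.imwrite(f"pics/{n}0.png",im[:,:,::-1]); i=manip.camera_info(n); print(n,np.round(i["camera_matrix"],1).tolist(),np.round(i["camera_from_world"],3).tolist())
s=manip.observe(); print({k:np.round(v,3).tolist() for k,v in s.items()}, manip.tip_extent)
E
```

```text
side [[414.3, 0.0, 274.7], [0.0, 414.3, 208.1], [0.0, 0.0, 1.0]] [[-0.948, -0.317, 0.02, 0.484], [-0.226, 0.628, -0.744, 0.172], [0.223, -0.71, -0.668, 0.947], [0.0, 0.0, 0.0, 1.0]]
top [[545.6, 0.0, 287.1], [0.0, 545.6, 216.8], [0.0, 0.0, 1.0]] [[-0.01, -1.0, -0.002, 0.009], [-0.985, 0.01, -0.175, 0.549], [0.175, 0.0, -0.985, 1.343], [0.0, 0.0, 0.0, 1.0]]
{'clock': 0.1, 'joint_pos': [-1.387, 0.629, 0.038, 1.518, -0.027, 0.996, -0.02], 'joint_velocities': [0.0, -0.002, 0.0, -0.005, -0.0, 0.0, -0.0], 'effort': [0.003, -56.453, 1.231, -19.397, 0.011, 0.005, -0.0], 'eef_pos': [0.161, 0.629, 0.221], 'tool_rot': [-3.14, -0.0, 2.892], 'wrist_force': [-0.065, 0.556, 0.098], 'ft_torque': [-0.051, 0.005, -0.001], 'grip_force': 0.0, 'grip_width': 0.086} 0.014
```

View pics/side0.png

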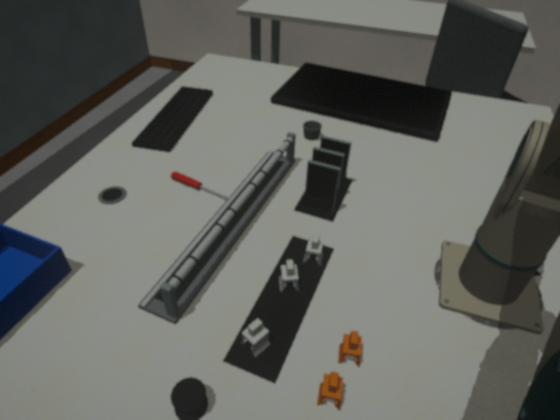

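View pics/top0.png

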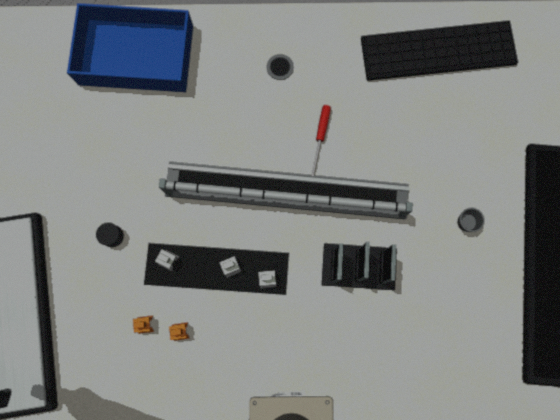

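Seen so far:
- **Top view:** three white clips on the mat at (167,260), (231,267) and (267,279). There are two orange decoys at (143,324) and (179,331), which are not wanted. The stand's tube runs from about (165,186) to (410,207), and the rack holds three panels at columns 338, 364 and 390, row 262.
- **Lookalikes for clips:** orange ones only. Bystanders are the spool (110,235) and the cup (470,220), with a round thing at (280,66).

Next, one close crop to check.

```bash
cat > h.py <<'E'
import numpy as np,cv2
from bench import manip
from scipy.spatial.transform import Rotation as R
I={n:manip.camera_info(n) for n in("side","top")}
def K(n): return np.array(I[n]["camera_matrix"]),np.array(I[n]["camera_from_world"])
def proj(n,p):
    k,T=K(n); q=k@(T[:3,:3]@np.array(p)+T[:3,3]); return q[:2]/q[2]
def ray(n,uv):
    k,T=K(n); d=T[:3,:3].T@np.linalg.solve(k,[*uv,1]); return -T[:3,:3].T@T[:3,3],d
def onz(n,uv,z):
    o,d=ray(n,uv); return o+d*(z-o[2])/d[2]
def tri(uvs,uvt):
    (a,d),(b,e)=ray("side",uvs),ray("top",uvt)
    s,t=np.linalg.lstsq(np.c_[d,-e],b-a,rcond=None)[0]; p,q=a+s*d,b+t*e
    return (p+q)/2,np.linalg.norm(p-q)
def snap(n,f=None):
    im=manip.camera(n)[:,:,::-1].copy()
    if f: cv2.imwrite("pics/"+f,im)
    return im
def cr(im,x0,x1,y0,y1,s,f): cv2.imwrite("pics/"+f,cv2.resize(im[y0:y1,x0:x1],None,fx=s,fy=s,interpolation=cv2.INTER_CUBIC))
def to(p,yaw=None,roll=None):
    "tool-frame move (fraction units) from present pose to p, optionally R target"
    s=manip.observe(); Rc=R.from_euler("xyz",s["tool_rot"]); print("shift/0.1:",np.round(Rc.inv().apply(np.array(p)-s["eef_pos"])/0.1,3))
E
python3 - <<'E'
from h import *
im=cv2.imread("pics/top0.png"); a=cv2.convertScaleAbs(im,alpha=1.6,beta=20)
t=cv2.resize(a[150:310,135:425],None,fx=2.7,fy=2.7,interpolation=cv2.INTER_CUBIC); cv2.imwrite("pics/c1.png",t)
b=cv2.convertScaleAbs(cv2.imread("pics/side0.png"),alpha=1.8,beta=20)
cr(b,140,370,115,390,2.15,"c2.png")
for n,h in(("top",.0),("side",0)):
    im=cv2.imread(f"pics/{n}0.png"); hsv=cv2.cvtColor(im,cv2.COLOR_BGR2HSV)
    # bright blobs inside the mat
    g=cv2.cvtColor(im,cv2.COLOR_BGR2GRAY); print(n,[ray(n,(0,0))[0].round(3)])
print([onz("top",p,0.045).round(3) for p in [(167,260),(231,267),(267,279)]])
print([onz("top",p,0.1).round(3) for p in [(165,186),(410,207)]])
print([onz("top",p,0.15).round(3) for p in [(338,262),(364,262),(390,262)]])
E
```

```text
top [array([0.306, 0.003, 1.418])]
side [array([0.286, 0.718, 0.75 ])]
[array([0.442, 0.307, 0.045]), array([0.423, 0.146, 0.045]), array([0.392, 0.055, 0.045])]
[array([0.621, 0.305, 0.1  ]), array([ 0.561, -0.299,  0.1  ])]
[array([ 0.423, -0.114,  0.15 ]), array([ 0.422, -0.174,  0.15 ]), array([ 0.422, -0.235,  0.15 ])]
```

View pics/c1.png

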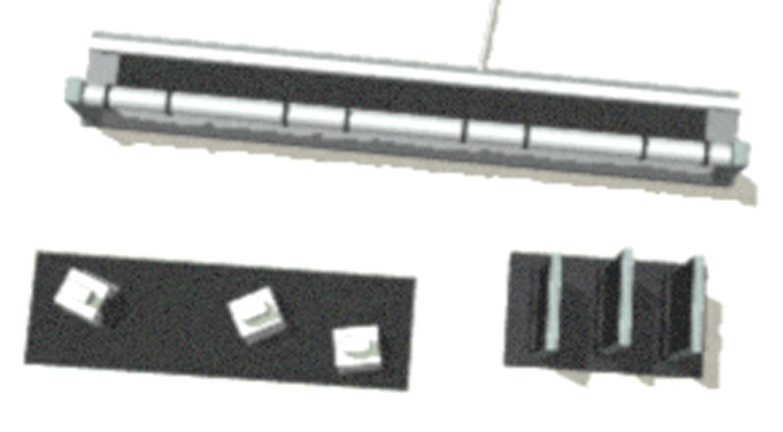

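View pics/c2.png

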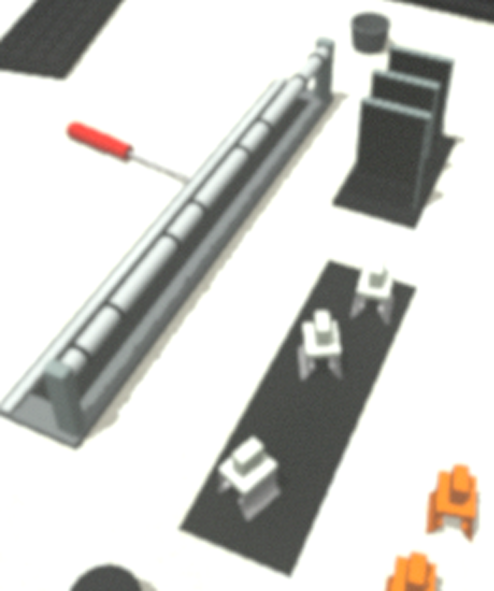

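Crop c1 confirms three upright white clips, four collar pairs and three panels. The collar pixels are (107,97) … (706,153). In both views the panels' black faces point to +y. Next I compute the stand frame from the collars, then zoom on the clips for tab poses.

```bash
python3 - <<'E'
from h import *
c=np.array([(107,97),(168,103),(286,113),(347,119),(464,129),(527,135),(644,147),(706,153)])/2.7+[135,150]
P=np.array([onz("top",p,0.100) for p in c]); ys=np.array([276,219,111,54,-54,-111,-219,-276])/1e3
A=np.c_[ys,np.ones(8)]; s,r,_,_=np.linalg.lstsq(A,P[:,:2],rcond=None); print("dir",s[0],np.linalg.norm(s[0]),"c",s[1],"res",r, "yaw",np.arctan2(-s[0,0],s[0,1]))
for y in(-.2475,-.0825,.0825,.2475): print(y,(s[1]+s[0]*y).round(4), proj("side",[*(s[1]+s[0]*y),.1]).round())
T=cv2.imread("pics/top0.png"); S=cv2.imread("pics/side0.png")
tt=[cv2.resize(T[y-16:y+17,x-16:x+17],(260,260),interpolation=cv2.INTER_CUBIC) for x,y in((167,260),(231,267),(267,279))]
ss=[cv2.resize(S[y-20:y+21,x-20:x+21],(260,260),interpolation=cv2.INTER_CUBIC) for x,y in((256,338),(290,275),(315,249))]
cv2.imwrite("pics/c3.png",np.vstack([np.hstack(tt),np.hstack(ss)]))
E
```

```text
dir [0.10445827 0.99240754] 0.9978899022653587 c [0.59196616 0.00756427] res [1.94067491e-06 1.34509249e-06] yaw -0.10487127790612535
-0.2475 [ 0.5661 -0.2381] [283. 145.]
-0.0825 [ 0.5833 -0.0743] [258. 177.]
0.0825 [0.6006 0.0894] [226. 216.]
0.2475 [0.6178 0.2532] [186. 266.]
```

View pics/c3.png

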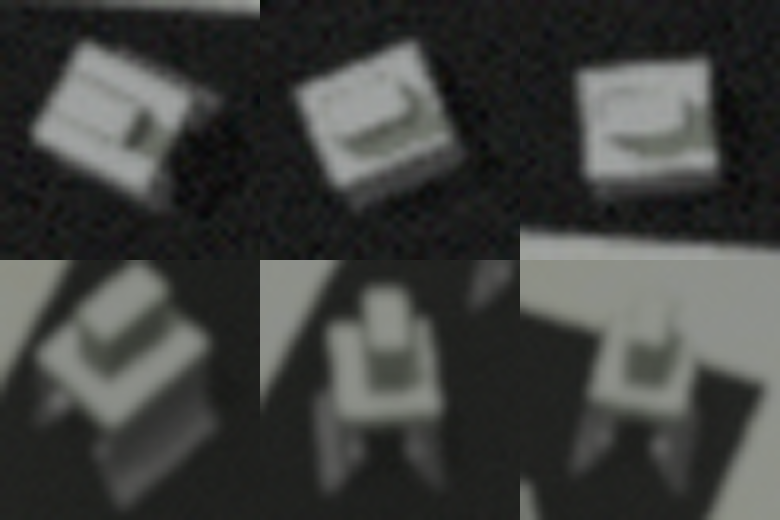

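Tiles: all three clips stand upright with the tab on top. Clip A's bore runs right and down in the top view, B's right and up, and C's nearly horizontal. Next I compute poses from the shoulder-edge corners and check them against the sizes and the side view.

```bash
python3 - <<'E'
from h import *
k=260/33
def pt(o,p): return onz("top",(o[0]+p[0]/k-.5+.5/k,o[1]+p[1]/k-.5+.5/k),.0445)[:2]
for n,o,ul,ur,ll,tab in(("A",(151,244),(80,42),(195,92),(33,130),(255,325)),("B",(215,251),(35,88),(157,42),(85,180),(290,264)),("C",(251,263),(55,72),(190,60),(63,175),(315,237))):
    a,b,c=pt(o,ul),pt(o,ur),pt(o,ll)
    yd=(a-b); Ly=np.linalg.norm(yd); Lx=np.linalg.norm(a-c)
    yd/=Ly
    if n=="A": # use left edge
        xd=(a-c)/Lx; yd=yd+np.array([-xd[1],xd[0]]); yd/=np.linalg.norm(yd); m=(a+c)/2-yd*.020
    else: xd=np.array([yd[1],-yd[0]]); m=(a+b)/2-xd*.017
    yaw=np.arctan2(-yd[0],yd[1]); pr=proj("side",[*m,.0705]); 
    q,e=tri(tab,proj("top",[*m,.0705])); print(n,m.round(4),"yaw",yaw.round(3),"L",Ly.round(4),Lx.round(4),"side pred",pr.round(1),tab,q.round(3),e.round(4))
s=manip.observe(); Rc=R.from_euler("xyz",s["tool_rot"]).as_matrix(); print(Rc.round(3))
# rack panel tops
E
```

```text
A [0.4479 0.3133] yaw -0.441 L 0.0409 0.0316 side pred [254.  322.8] (255, 325) [0.447 0.314 0.066] 0.0027
B [0.4278 0.1509] yaw 0.354 L 0.0415 0.0337 side pred [289.5 263. ] (290, 264) [0.427 0.151 0.068] 0.0014
C [0.3952 0.0562] yaw 0.079 L 0.0432 0.0328 side pred [315.2 236.8] (315, 237) [0.395 0.056 0.07 ] 0.0004
[[-0.969  0.247 -0.   ]
 [ 0.247  0.969 -0.002]
 [ 0.    -0.002 -1.   ]]
```

```bash
cat >> h.py <<'E'
def plan(wps,cl,ms=.4,mr=.15,start=None):
    """wps: (xyz, psi, tilt): tool down with yaw psi, then leaned by tilt about its own x. prints rows (tool frame, fractions)"""
    s=manip.observe(); p,Q=(np.array(s["eef_pos"]),R.from_euler("xyz",s["tool_rot"])) if start is None else start
    rows=[]
    for t,psi,tilt in wps:
        G=R.from_euler("z",psi)*R.from_euler("x",np.pi)*R.from_euler("x",tilt)
        d=np.linalg.norm(np.array(t)-p)/.1; a=(Q.inv()*G).magnitude()/(np.pi/3)
        n=max(1,int(np.ceil(max(d/ms,a/mr)-.02)))
        for i in range(n):
            f=1/(n-i); sh=np.round(Q.inv().apply((np.array(t)-p)*f)/.1,2); rv=np.round((Q.inv()*G).as_rotvec()*f/(np.pi/3),2)
            p=p+Q.apply(sh*.1); Q=Q*R.from_rotvec(rv*np.pi/3); rows.append([*(sh+0.),*(rv+0.),cl])
    for i in range(0,len(rows),5): print("["+",".join("["+",".join(f"{v:g}" for v in r)+"]" for r in rows[i:i+5])+"]")
    return p,Q
def st():
    s=manip.observe(); print("t",round(s["clock"],2),"p",np.round(s["eef_pos"],4),"rot",np.round(s["tool_rot"],3),"F",np.round(s["wrist_force"],1),"w",round(s["grip_width"],4),"g",round(s["grip_force"],1),"q",np.round(s["joint_pos"],2))
E
python3 -c "
from h import *
print('A');plan([((.448,.313,.15),1.13,0),((.448,.313,.061),1.13,0)],0)"
```

```text
A
[[-0.3,-0.2,0.06,0,0,0.14,0],[-0.32,-0.15,0.06,0,0,0.14,0],[-0.34,-0.1,0.06,0,0,0.14,0],[-0.35,-0.05,0.06,0,0,0.14,0],[-0.36,0,0.06,0,0,0.14,0]]
[[-0.35,0.05,0.06,0,0,0.14,0],[-0.34,0.1,0.06,0,0,0.14,0],[-0.32,0.15,0.06,0,0,0.14,0],[-0.3,0.2,0.06,0,0,0.14,0],[-0.26,0.24,0.06,0,0,0.14,0]]
[[-0.22,0.28,0.06,0,0,0.14,0],[-0.19,0.31,0.06,0,0,0.14,0],[0,0,0.3,0,0,0,0],[0,0,0.29,0,0,0,0],[0.01,0,0.3,0,0,0,0]]
```

>>> step_arm([
  [-0.3, -0.2, 0.06, 0, 0, 0.14, 0],
  [-0.32, -0.15, 0.06, 0, 0, 0.14, 0],
  [-0.34, -0.1, 0.06, 0, 0, 0.14, 0],
  [-0.35, -0.05, 0.06, 0, 0, 0.14, 0],
  [-0.36, 0, 0.06, 0, 0, 0.14, 0],
], newtons=50)

```text
clock: 0.72
eef_pos: [0.2809, 0.4968, 0.1915]
tool_rot: [-3.141, 0.0, 2.154]
wrist_force: [-0.6, 1.1, 0.1]
grip_width: 0.0853
grip_force: 0.0
```

>>> step_arm([
  [-0.35, 0.05, 0.06, 0, 0, 0.14, 0],
  [-0.34, 0.1, 0.06, 0, 0, 0.14, 0],
  [-0.32, 0.15, 0.06, 0, 0, 0.14, 0],
  [-0.3, 0.2, 0.06, 0, 0, 0.14, 0],
  [-0.26, 0.24, 0.06, 0, 0, 0.14, 0],
])

```text
clock: 1.35
eef_pos: [0.3999, 0.3651, 0.1616]
tool_rot: [-3.141, 0.0, 1.421]
wrist_force: [1.1, 0.5, -0.1]
grip_width: 0.0852
grip_force: 0.0
```

>>> step_arm([
  [-0.22, 0.28, 0.06, 0, 0, 0.14, 0],
  [-0.19, 0.31, 0.06, 0, 0, 0.14, 0],
  [0, 0, 0, 0, 0, 0, 0],
  [0, 0, 0, 0, 0, 0, 0],
])

```text
clock: 1.85
eef_pos: [0.4476, 0.3137, 0.1497]
tool_rot: [-3.141, 0.0, 1.134]
wrist_force: [-0.1, 0.7, -0.2]
grip_width: 0.0855
grip_force: 0.0
```

```bash
python3 -c "
from h import *
st();plan([((.448,.313,.061),1.13,0)],0)"
```

```text
t 1.85 p [0.4476 0.3137 0.1497] rot [-3.141  0.     1.134] F [-0.1  0.7 -0.2] w 0.0855 g 0.0 q [-0.97  0.62  0.48  1.89 -0.42  0.73 -0.69]
[[0,0,0.3,0,0,0,0],[0,0,0.29,0,0,0,0],[0,0.01,0.3,0,0,0,0]]
```

>>> step_arm([
  [0, 0, 0.3, 0, 0, 0, 0],
  [0, 0, 0.29, 0, 0, 0, 0],
  [0, 0.01, 0.3, 0, 0, 0, 0],
  [0, 0, 0, 0, 0, 0, 255],
  [0, 0, 0, 0, 0, 0, 255],
])

```text
clock: 2.48
eef_pos: [0.4491, 0.3137, 0.0618]
tool_rot: [3.141, -0.001, 1.134]
wrist_force: [0.2, 0.3, 0.9]
grip_width: 0.0519
grip_force: 0.0
```

>>> step_arm([
  [0, 0, 0, 0, 0, 0, 255],
  [0, 0, 0, 0, 0, 0, 255],
  [0, 0, 0, 0, 0, 0, 255],
  [0, 0, 0, 0, 0, 0, 255],
  [0, 0, 0, 0, 0, 0, 255],
])

```text
clock: 3.1
eef_pos: [0.4492, 0.3129, 0.0612]
tool_rot: [3.142, -0.0, 1.132]
wrist_force: [0.3, -0.2, 2.9]
grip_width: 0.0002
grip_force: 1.0
```

>>> step_arm([
  [0, 0, -0.3, 0, 0, 0, 255],
  [0, 0, -0.4, 0, 0, 0, 255],
  [0, 0, -0.4, 0, 0, 0, 255],
  [0, 0, 0, 0, 0, 0, 255],
])

```text
clock: 3.6
eef_pos: [0.451, 0.3137, 0.1737]
tool_rot: [3.139, -0.005, 1.132]
wrist_force: [-0.5, 0.1, -1.0]
grip_width: 0.0003
grip_force: 0.0
```

```bash
python3 -c "
from h import *
st();plan([((.6178,.2532,.18),1.466,0)],255)
T=snap('top');S=snap('side'); q=[.448,.313,.18]; a=proj('top',q).astype(int);b=proj('side',q).astype(int)
f=lambda I,a:cv2.resize(I[max(a[1]-40,0):a[1]+60,max(a[0]-50,0):a[0]+50],(390,390),interpolation=cv2.INTER_CUBIC)
cv2.imwrite('pics/g1.png',np.hstack([f(T,a),f(S,b)]))"
```

```text
t 3.6 p [0.451  0.3137 0.1737] rot [ 3.139 -0.005  1.132] F [-0.5  0.1 -1. ] w 0.0003 g 0.0 q [-0.99  0.59  0.51  1.87 -0.4   0.78 -0.71]
[[0.03,0.35,-0.01,0,0,-0.06,255],[0.01,0.36,-0.01,0,0,-0.06,255],[-0.01,0.35,-0.01,0,0,-0.07,255],[-0.04,0.35,-0.01,0,0,-0.06,255],[-0.06,0.36,-0.02,0,0,-0.07,255]]
```

View pics/g1.png

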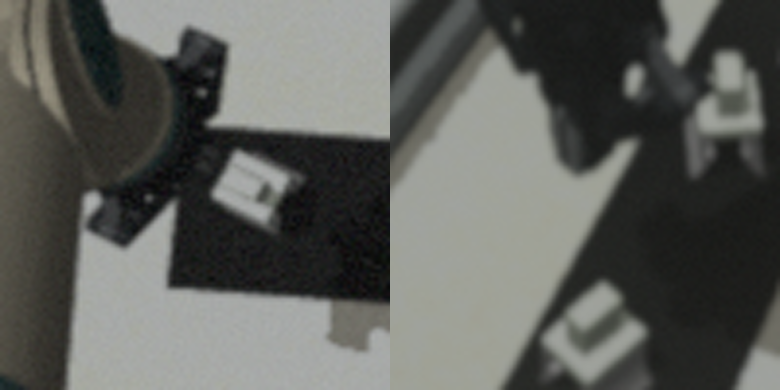

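The fingers shut on nothing. Clip A, at (250,190) in the left tile, appears beside the fingers and still upright. I'll measure where it is now.

```bash
python3 -c "
from h import *
q=[.448,.313,.18]; a=proj('top',q).astype(int);b=proj('side',q).astype(int);print(a,b)
for c in[(238,148),(303,178),(277,233),(212,193)]:
  uv=(max(a[0]-50,0)+c[0]/3.9-.4,max(a[1]-40,0)+c[1]/3.9-.4); print(np.round(uv,1),onz('top',uv,.0445).round(4))
T=snap('top');S=snap('side')
f=lambda I,x,y:cv2.resize(I[y-20:y+21,x-20:x+21],(390,390),interpolation=cv2.INTER_CUBIC)
cv2.imwrite('pics/g2.png',np.hstack([f(T,170,260),f(S,256,338)]))"
```

```text
[151 251] [253 286]
[161.6 248.5] [0.4714 0.322  0.0445]
[178.3 256.2] [0.4515 0.2793 0.0445]
[171.6 270.3] [0.4161 0.2951 0.0445]
[155.  260.1] [0.4423 0.3379 0.0445]
```

View pics/g2.png

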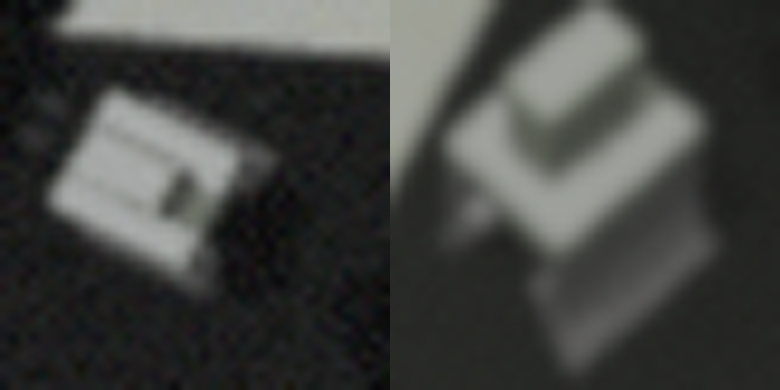

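```bash
python3 -c "
from h import *
k=390/41
t=lambda x,y:(150+x/k-.45,240+y/k-.45)
s=lambda x,y:(236+(x-390)/k-.45,318+y/k-.45)
for n,a,b in(('near',s(560,250),t(47,200)),('farx',s(445,140),t(110,90)),('tabnear',s(548,122),t(75,172)),('tabL',s(598,3),t(190,172)),('right',s(708,130),t(190,272))):
  print(n,tri(a,b)[0].round(4),round(tri(a,b)[1],4))
"
```

```text
near [0.4405 0.3393 0.0428] 0.0016
farx [0.4704 0.3238 0.0421] 0.0002
tabnear [0.4464 0.3267 0.066 ] 0.0004
tabL [0.4466 0.2971 0.0642] 0.001
right [0.422  0.3019 0.0382] 0.0004
```

Clip A has not moved: two views again put it at (0.447, 0.3135). So the question is the gripper's actual state, and I'll look at it closely.

```bash
python3 -c "
from h import *
T=snap('top');S=snap('side');st()
p=np.array([.451,.3137,.1737]);
a=proj('top',p).astype(int);b=proj('side',p).astype(int)
for I,n in((T,'top'),(S,'side')):
  for z in(.1737,.1597): cv2.circle(I,tuple(proj(n,[.451,.3137,z]).round().astype(int)),1,(0,0,255) if z>.17 else (0,255,0),-1)
f=lambda I,a:cv2.convertScaleAbs(cv2.resize(I[a[1]-45:a[1]+45,a[0]-45:a[0]+45],(400,400),interpolation=cv2.INTER_CUBIC),alpha=2.2)
cv2.imwrite('pics/g3.png',np.hstack([f(T,a),f(S,b)]))"
```

```text
t 3.9 p [0.4483 0.3123 0.1698] rot [-3.140e+00  2.000e-03  1.132e+00] F [ 0.7  0.6 -0.7] w 0.0003 g 0.0 q [-0.99  0.6   0.5   1.87 -0.4   0.77 -0.71]
```

View pics/g3.png

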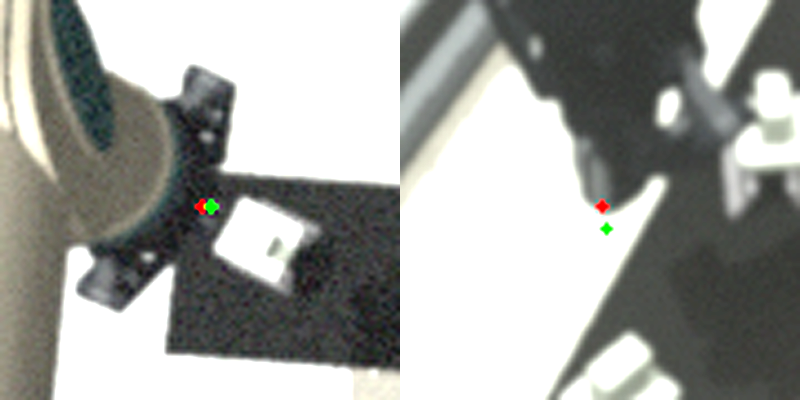

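The visible fingertips sit about 10 mm higher than predicted, so the fingers probably shut above the tab. I'll probe with the closed fingers onto the tab to find the true tip height.

>>> step_arm([
  [0, 0, 0.45, 0, 0, 0, 255],
  [0, 0, 0.4, 0, 0, 0, 255],
  [0, 0, 0.08, 0, 0, 0, 255],
  [0, 0, 0, 0, 0, 0, 255],
])

```text
clock: 4.4
eef_pos: [0.4492, 0.3124, 0.0778]
tool_rot: [-3.141, 0.001, 1.132]
wrist_force: [-0.3, 0.1, 0.5]
grip_width: -0.0001
grip_force: 0.0
```

>>> step_arm([
  [0, 0, 0.03, 0, 0, 0, 255],
  [0, 0, 0, 0, 0, 0, 255],
])

```text
clock: 4.65
eef_pos: [0.4496, 0.3132, 0.0759]
tool_rot: [3.141, -0.002, 1.133]
wrist_force: [-0.3, 0.2, -0.3]
grip_width: -0.0004
grip_force: 0.0
```

>>> step_arm([
  [0, 0, 0.03, 0, 0, 0, 255],
  [0, 0, 0, 0, 0, 0, 255],
])

```text
clock: 4.9
eef_pos: [0.449, 0.3128, 0.0721]
tool_rot: [-3.141, -0.0, 1.133]
wrist_force: [0.2, -0.1, 0.7]
grip_width: -0.0001
grip_force: 0.0
```

>>> step_arm([
  [0, 0, 0.03, 0, 0, 0, 255],
  [0, 0, 0, 0, 0, 0, 255],
])

```text
clock: 5.15
eef_pos: [0.4489, 0.3126, 0.0687]
tool_rot: [-3.141, 0.0, 1.133]
wrist_force: [-0.4, 0.0, 0.5]
grip_width: -0.0001
grip_force: 0.0
```

>>> step_arm([
  [0, 0, 0.03, 0, 0, 0, 255],
  [0, 0, 0, 0, 0, 0, 255],
])

```text
clock: 5.4
eef_pos: [0.4489, 0.3126, 0.0657]
tool_rot: [-3.141, 0.0, 1.132]
wrist_force: [-0.2, -0.4, 0.3]
grip_width: -0.0003
grip_force: 0.0
```

>>> step_arm([
  [0, 0, 0.03, 0, 0, 0, 255],
  [0, 0, 0, 0, 0, 0, 255],
])

```text
clock: 5.65
eef_pos: [0.4489, 0.3127, 0.0627]
tool_rot: [-3.141, 0.0, 1.132]
wrist_force: [0.0, 0.5, 0.5]
grip_width: 0.0
grip_force: 0.0
```

>>> step_arm([
  [0, 0, 0.02, 0, 0, 0, 255],
  [0, 0, 0, 0, 0, 0, 255],
])

```text
clock: 5.9
eef_pos: [0.4493, 0.3129, 0.0612]
tool_rot: [3.141, -0.0, 1.132]
wrist_force: [0.3, 0.3, 2.1]
grip_width: 0.0001
grip_force: 1.0
```

```bash
python3 -c "
from h import *
T=snap('top');S=snap('side');st()
p=np.array(manip.observe()['eef_pos']);
a=proj('top',p).astype(int);b=proj('side',p).astype(int)
for z in(0,.014): cv2.circle(S,tuple(proj('side',p-[0,0,z]).round().astype(int)),1,(0,0,255) if z==0 else (0,255,0),-1)
f=lambda I,a:cv2.convertScaleAbs(cv2.resize(I[a[1]-30:a[1]+30,a[0]-30:a[0]+30],(400,400),interpolation=cv2.INTER_CUBIC),alpha=1.8)
cv2.imwrite('pics/g4.png',np.hstack([f(T,a),f(S,b)]))"
```

```text
t 6.0 p [0.4493 0.3128 0.0612] rot [ 3.141 -0.     1.132] F [0.8 0.  2.5] w -0.0002 g 1.2 q [-0.9   0.75  0.38  1.94 -0.51  0.54 -0.61]
```

View pics/g4.png

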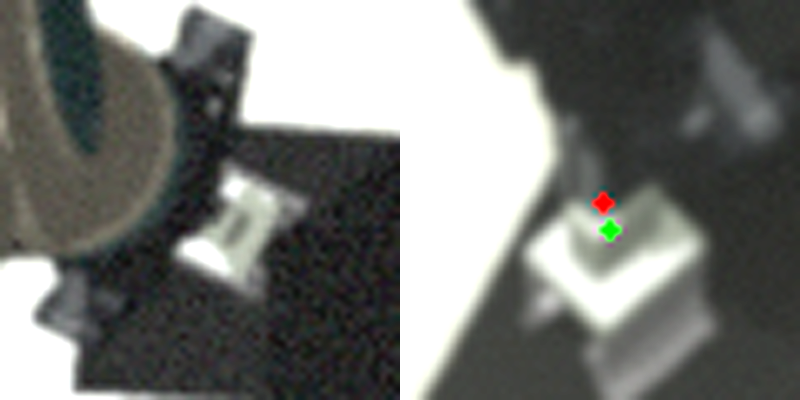

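Contact came at TCP z = 0.0615, with the tab top at 0.0705. The real fingertips are therefore about 9 mm behind the reported TCP, and I need to grip about 21 mm lower. I'll back off, open and redo the grip at z ≈ 0.040.

>>> step_arm([
  [0, 0, -0.4, 0, 0, 0, 255],
  [0, 0, -0.1, 0, 0, 0, 0],
  [0, 0, 0, 0, 0, 0, 0],
  [0, 0, 0, 0, 0, 0, 0],
  [0, 0, 0, 0, 0, 0, 0],
])

```text
clock: 6.62
eef_pos: [0.4485, 0.3124, 0.1101]
tool_rot: [-3.141, 0.002, 1.132]
wrist_force: [0.3, -0.2, -0.4]
grip_width: 0.0724
grip_force: 0.0
```

>>> step_arm([
  [0, 0, 0, 0, 0, 0, 0],
  [0, 0, 0, 0, 0, 0, 0],
  [0, 0, 0, 0, 0, 0, 0],
])

```text
clock: 7.0
eef_pos: [0.4491, 0.3127, 0.1109]
tool_rot: [-3.141, 0.0, 1.132]
wrist_force: [-0.3, -0.6, -0.0]
grip_width: 0.0854
grip_force: 0.0
```

```bash
python3 -c "
from h import *
st();plan([((.447,.3133,.060),1.11,0),((.447,.3133,.040),1.11,0)],0,ms=.25)"
```

```text
t 7.0 p [0.4491 0.3127 0.1109] rot [-3.141  0.     1.132] F [-0.3 -0.6 -0. ] w 0.0854 g 0.0 q [-0.94  0.68  0.44  1.92 -0.46  0.65 -0.65]
[[0,-0.01,0.17,0,0,0.01,0],[0,-0.01,0.17,0,0,0.01,0],[0,0,0.17,0,0,0,0],[0,0,0.2,0,0,0,0]]
```

>>> step_arm([
  [0, -0.01, 0.17, 0, 0, 0.01, 0],
  [0, -0.01, 0.17, 0, 0, 0.01, 0],
  [0, 0, 0.17, 0, 0, 0, 0],
  [0, 0, 0.2, 0, 0, 0, 0],
  [0, 0, 0, 0, 0, 0, 0],
])

```text
clock: 7.62
eef_pos: [0.4459, 0.3126, 0.0379]
tool_rot: [-3.14, 0.004, 1.111]
wrist_force: [0.7, -1.1, 0.5]
grip_width: 0.0855
grip_force: 0.0
```

>>> step_arm([
  [0, 0, 0, 0, 0, 0, 255],
  [0, 0, 0, 0, 0, 0, 255],
  [0, 0, 0, 0, 0, 0, 255],
  [0, 0, 0, 0, 0, 0, 255],
  [0, 0, 0, 0, 0, 0, 255],
])

```text
clock: 8.25
eef_pos: [0.4474, 0.3138, 0.0403]
tool_rot: [3.141, -0.001, 1.112]
wrist_force: [0.3, -0.2, 2.4]
grip_width: 0.013
grip_force: 53.0
```

>>> step_arm([
  [0, 0, 0, 0, 0, 0, 255],
  [0, 0, 0, 0, 0, 0, 255],
])

```text
clock: 8.5
eef_pos: [0.4475, 0.3138, 0.0402]
tool_rot: [3.141, -0.0, 1.112]
wrist_force: [-0.9, -0.3, 3.1]
grip_width: 0.0128
grip_force: 53.1
```

>>> step_arm([
  [0, 0, -0.4, 0, 0, 0, 255],
  [0, 0, -0.4, 0, 0, 0, 255],
  [0, 0, -0.4, 0, 0, 0, 255],
  [0, 0, 0, 0, 0, 0, 255],
])

```text
clock: 9.0
eef_pos: [0.449, 0.3145, 0.1625]
tool_rot: [3.139, -0.005, 1.112]
wrist_force: [-1.4, -0.3, -0.9]
grip_width: 0.013
grip_force: 52.7
```

```bash
python3 -c "
from h import *
st();plan([((.6178,.2532,.165),1.466,0)],255)"
```

```text
t 9.0 p [0.449  0.3145 0.1625] rot [ 3.139 -0.005  1.112] F [-1.4 -0.3 -0.9] w 0.013 g 52.7 q [-0.99  0.61  0.51  1.88 -0.42  0.75 -0.71]
[[0.04,0.36,0,0,0,-0.07,255],[0.01,0.36,0,0,0,-0.07,255],[-0.01,0.36,-0.01,0,0,-0.07,255],[-0.04,0.35,0,0,0,-0.06,255],[-0.06,0.36,-0.01,0,0,-0.07,255]]
```

>>> step_arm([
  [0.04, 0.36, 0, 0, 0, -0.07, 255],
  [0.01, 0.36, 0, 0, 0, -0.07, 255],
  [-0.01, 0.36, -0.01, 0, 0, -0.07, 255],
  [-0.04, 0.35, 0, 0, 0, -0.06, 255],
  [-0.06, 0.36, -0.01, 0, 0, -0.07, 255],
])

```text
clock: 9.62
eef_pos: [0.6162, 0.2516, 0.16]
tool_rot: [-3.138, 0.001, 1.47]
wrist_force: [0.2, 0.4, -1.0]
grip_width: 0.0126
grip_force: 52.7
```

>>> step_arm([
  [0, 0, 0, 0, 0, 0, 255],
  [0, 0, 0, 0, 0, 0, 255],
])

```text
clock: 9.88
eef_pos: [0.6148, 0.2524, 0.1604]
tool_rot: [-3.138, 0.001, 1.467]
wrist_force: [-0.7, 0.0, -0.5]
grip_width: 0.0129
grip_force: 52.7
```

```bash
python3 -c "
from h import *
st();plan([((.6178,.2532,.165),1.466,0)],255)
T=snap('top');S=snap('side')
q=np.array(manip.observe()['eef_pos'])-[0,0,.02]; a=proj('top',q).astype(int);b=proj('side',q).astype(int);print(a,b)
f=lambda I,a:cv2.convertScaleAbs(cv2.resize(I[a[1]-30:a[1]+30,a[0]-30:a[0]+30],(400,400),interpolation=cv2.INTER_CUBIC),alpha=1.8)
cv2.imwrite('pics/g5.png',np.hstack([f(T,a),f(S,b)]))"
```

```text
t 9.88 p [0.6148 0.2524 0.1604] rot [-3.138e+00  1.000e-03  1.467e+00] F [-0.7  0.  -0.5] w 0.0129 g 52.7 q [-0.65  0.75  0.39  1.54 -0.33  0.93 -0.26]
[[0.01,0.03,-0.05,0,0,0,255]]
[182 184] [184 252]
```

View pics/g5.png

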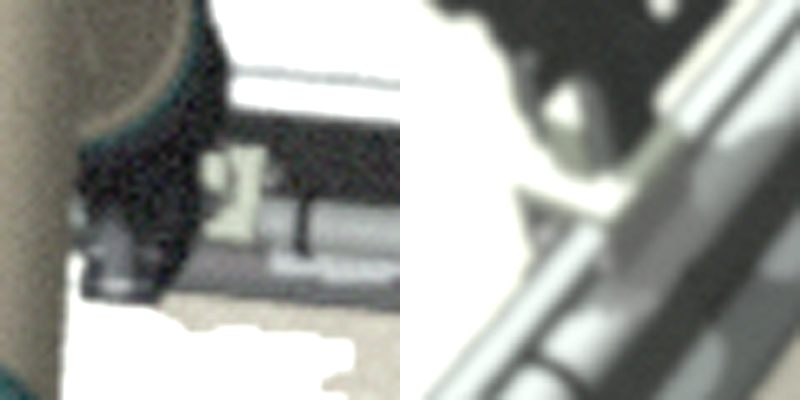

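The clip is held level, tab up, over the tube beside its collar. I'll press down slowly.

>>> step_arm([
  [0.01, 0.02, 0.1, 0, 0, 0, 255],
  [0, 0, 0.15, 0, 0, 0, 255],
  [0, 0, 0.1, 0, 0, 0, 255],
  [0, 0, 0.05, 0, 0, 0, 255],
  [0, 0, 0, 0, 0, 0, 255],
])

```text
clock: 10.6
eef_pos: [0.6189, 0.2527, 0.1218]
tool_rot: [3.141, 0.0, 1.467]
wrist_force: [1.2, 0.1, -1.2]
grip_width: 0.0127
grip_force: 52.7
```

>>> step_arm([
  [0, 0, 0.05, 0, 0, 0, 255],
  [0, 0, 0.05, 0, 0, 0, 255],
  [0, 0, 0, 0, 0, 0, 255],
])

```text
clock: 10.98
eef_pos: [0.6206, 0.2532, 0.1145]
tool_rot: [3.137, -0.002, 1.467]
wrist_force: [-0.5, -0.0, 9.8]
grip_width: 0.0132
grip_force: 54.2
```

>>> step_arm([
  [0, 0, 0.05, 0, 0, 0, 255],
  [0, 0, 0.03, 0, 0, 0, 255],
  [0, 0, 0, 0, 0, 0, 255],
])

```text
clock: 11.35
eef_pos: [0.6195, 0.253, 0.1039]
tool_rot: [3.14, -0.0, 1.467]
wrist_force: [3.7, 0.4, -0.1]
grip_width: 0.0128
grip_force: 52.6
```

>>> step_arm([
  [0, 0, 0.03, 0, 0, 0, 255],
  [0, 0, 0, 0, 0, 0, 255],
])

```text
clock: 11.6
eef_pos: [0.6196, 0.253, 0.1037]
tool_rot: [3.139, -0.001, 1.467]
wrist_force: [-0.8, -1.3, 15.4]
grip_width: 0.0127
grip_force: 54.9
```

>>> step_arm([
  [0, 0, 0.02, 0, 0, 0, 255],
  [0, 0, 0, 0, 0, 0, 255],
])

```text
clock: 11.85
eef_pos: [0.6197, 0.253, 0.1037]
tool_rot: [3.139, -0.002, 1.467]
wrist_force: [-4.3, -1.8, 26.3]
grip_width: 0.013
grip_force: 56.4
```

Clip A snapped home: 9.8 N peak, then release, then a hard stop at z = 0.1037. Release it and go to clip B.

>>> step_arm([
  [0, 0, -0.05, 0, 0, 0, 255],
  [0, 0, 0, 0, 0, 0, 0],
  [0, 0, 0, 0, 0, 0, 0],
  [0, 0, 0, 0, 0, 0, 0],
  [0, 0, 0, 0, 0, 0, 0],
])

```text
clock: 12.48
eef_pos: [0.6182, 0.2529, 0.1036]
tool_rot: [-3.141, 0.0, 1.468]
wrist_force: [-0.5, -0.1, 0.2]
grip_width: 0.0834
grip_force: 0.0
```

>>> step_arm([
  [0, 0, -0.2, 0, 0, 0, 0],
  [0, 0, -0.3, 0, 0, 0, 0],
  [0, 0, -0.1, 0, 0, 0, 0],
  [0, 0, 0, 0, 0, 0, 0],
])

```text
clock: 12.98
eef_pos: [0.6191, 0.2532, 0.1652]
tool_rot: [3.14, -0.001, 1.468]
wrist_force: [0.2, -0.4, 0.2]
grip_width: 0.0854
grip_force: 0.0
```

```bash
python3 -c "
from h import *
st();plan([((.428,.151,.12),1.925,0)],0)"
```

```text
t 12.97 p [0.6191 0.2532 0.1652] rot [ 3.140e+00 -1.000e-03  1.468e+00] F [ 0.2 -0.4  0.2] w 0.0854 g 0.0 q [-0.65  0.75  0.39  1.53 -0.33  0.93 -0.26]
[[-0.2,-0.3,0.07,0,0,-0.07,0],[-0.18,-0.31,0.08,0,0,-0.07,0],[-0.16,-0.33,0.07,0,0,-0.07,0],[-0.13,-0.34,0.08,0,0,-0.08,0],[-0.1,-0.34,0.07,0,0,-0.07,0]]
[[-0.08,-0.35,0.08,0,0,-0.08,0]]
```

>>> step_arm([
  [-0.2, -0.3, 0.07, 0, 0, -0.07, 0],
  [-0.18, -0.31, 0.08, 0, 0, -0.07, 0],
  [-0.16, -0.33, 0.07, 0, 0, -0.07, 0],
  [-0.13, -0.34, 0.08, 0, 0, -0.08, 0],
  [-0.1, -0.34, 0.07, 0, 0, -0.07, 0],
])

```text
clock: 13.6
eef_pos: [0.4573, 0.1675, 0.1261]
tool_rot: [-3.14, 0.0, 1.847]
wrist_force: [1.3, -0.2, 0.5]
grip_width: 0.0854
grip_force: 0.0
```

>>> step_arm([
  [-0.08, -0.35, 0.08, 0, 0, -0.08, 0],
  [0, 0, 0, 0, 0, 0, 0],
  [0, 0, 0, 0, 0, 0, 0],
])

```text
clock: 13.98
eef_pos: [0.4283, 0.1514, 0.1188]
tool_rot: [3.141, 0.0, 1.928]
wrist_force: [0.1, 0.2, 0.1]
grip_width: 0.0851
grip_force: 0.0
```

```bash
python3 -c "
from h import *
st();plan([((.428,.151,.04),1.925,0)],0)
# check clips B,C unmoved: bright blobs on the mat, side view
S=snap('side');S0=cv2.imread('pics/side0.png')
for x,y in((290,275),(315,249)):
  g=lambda I,m:cv2.cvtColor(I[y-m:y+m,x-m:x+m],cv2.COLOR_BGR2GRAY)
  r=cv2.matchTemplate(g(S,30),g(S0,14),cv2.TM_CCOEFF_NORMED);_,v,_,l=cv2.minMaxLoc(r);print('side match',round(v,2),np.array(l)-16)
"
```

```text
t 13.97 p [0.4283 0.1514 0.1188] rot [3.141 0.    1.928] F [0.1 0.2 0.1] w 0.0851 g 0.0 q [-0.55  0.54  0.21  2.15 -0.24  0.47  0.2 ]
[[0,0,0.39,0,0,0,0],[0,0,0.4,0,0,0,0]]
side match 0.99 [0 0]
side match 0.85 [0 1]
```

Clips B and C have not moved. Grip B.

>>> step_arm([
  [0, 0, 0.3, 0, 0, 0, 0],
  [0, 0, 0.3, 0, 0, 0, 0],
  [0, 0, 0.19, 0, 0, 0, 0],
  [0, 0, 0, 0, 0, 0, 0],
  [0, 0, 0, 0, 0, 0, 255],
])

```text
clock: 14.65
eef_pos: [0.4286, 0.1514, 0.0404]
tool_rot: [3.14, 0.0, 1.928]
wrist_force: [-0.6, 0.9, -0.2]
grip_width: 0.0699
grip_force: 0.0
```

>>> step_arm([
  [0, 0, 0, 0, 0, 0, 255],
  [0, 0, 0, 0, 0, 0, 255],
  [0, 0, 0, 0, 0, 0, 255],
  [0, 0, 0, 0, 0, 0, 255],
  [0, 0, 0, 0, 0, 0, 255],
])

```text
clock: 15.28
eef_pos: [0.4281, 0.1512, 0.0403]
tool_rot: [3.141, -0.0, 1.928]
wrist_force: [-0.3, -0.5, 5.4]
grip_width: 0.013
grip_force: 53.1
```

>>> step_arm([
  [0, 0, -0.3, 0, 0, 0, 255],
  [0, 0, -0.4, 0, 0, 0, 255],
  [0, 0, -0.4, 0, 0, 0, 255],
  [0, 0, -0.1, 0, 0, 0, 255],
  [0, 0, 0, 0, 0, 0, 255],
])

```text
clock: 15.9
eef_pos: [0.4276, 0.1513, 0.1599]
tool_rot: [3.141, -0.0, 1.929]
wrist_force: [-0.7, 0.3, -0.4]
grip_width: 0.0128
grip_force: 52.5
```

```bash
python3 -c "
from h import *
st();plan([((.602,.0894,.16),1.466,0)],255)
S=snap('side');S0=cv2.imread('pics/side0.png')
for x,y in((315,249),):
  g=lambda I,m:cv2.cvtColor(I[y-m:y+m,x-m:x+m],cv2.COLOR_BGR2GRAY)
  r=cv2.matchTemplate(g(S,30),g(S0,14),cv2.TM_CCOEFF_NORMED);_,v,_,l=cv2.minMaxLoc(r);print('side match',round(v,2),np.array(l)-16)
"
```

```text
t 15.9 p [0.4276 0.1513 0.1599] rot [ 3.141 -0.     1.929] F [-0.7  0.3 -0.4] w 0.0128 g 52.5 q [-0.59  0.46  0.27  2.12 -0.22  0.58  0.19]
[[-0.24,0.28,0,0,0,0.09,255],[-0.21,0.31,0,0,0,0.09,255],[-0.18,0.32,0,0,0,0.09,255],[-0.15,0.34,0,0,0,0.09,255],[-0.12,0.35,0,0,0,0.08,255]]
side match 0.93 [0 0]
```

>>> step_arm([
  [-0.24, 0.28, 0, 0, 0, 0.09, 255],
  [-0.21, 0.31, 0, 0, 0, 0.09, 255],
  [-0.18, 0.32, 0, 0, 0, 0.09, 255],
  [-0.15, 0.34, 0, 0, 0, 0.09, 255],
  [-0.12, 0.35, 0, 0, 0, 0.08, 255],
])

```text
clock: 16.58
eef_pos: [0.6019, 0.0882, 0.1574]
tool_rot: [-3.138, 0.001, 1.465]
wrist_force: [0.4, 0.0, -1.2]
grip_width: 0.0129
grip_force: 52.4
```

>>> step_arm([
  [0, 0, 0, 0, 0, 0, 255],
  [0, 0, 0, 0, 0, 0, 255],
])

```text
clock: 16.82
eef_pos: [0.6002, 0.0889, 0.158]
tool_rot: [-3.137, 0.001, 1.468]
wrist_force: [0.1, -0.2, -1.9]
grip_width: 0.0129
grip_force: 52.4
```

```bash
python3 -c "
from h import *
st();plan([((.602,.0894,.13),1.466,0)],255)"
```

```text
t 16.82 p [0.6002 0.0889 0.158 ] rot [-3.137e+00  1.000e-03  1.468e+00] F [ 0.1 -0.2 -1.9] w 0.0129 g 52.4 q [-0.43  0.67  0.39  1.71 -0.33  0.83  0.  ]
[[0.01,0.02,0.28,0,0,0,255]]
```

>>> step_arm([
  [0.01, 0.02, 0.1, 0, 0, 0, 255],
  [0, 0, 0.15, 0, 0, 0, 255],
  [0, 0, 0.1, 0, 0, 0, 255],
  [0, 0, 0.03, 0, 0, 0, 255],
  [0, 0, 0, 0, 0, 0, 255],
])

```text
clock: 17.45
eef_pos: [0.6041, 0.0894, 0.1218]
tool_rot: [-3.141, 0.0, 1.468]
wrist_force: [-0.3, 1.3, -0.5]
grip_width: 0.0127
grip_force: 52.4
```

>>> step_arm([
  [0, 0, 0.05, 0, 0, 0, 255],
  [0, 0, 0.05, 0, 0, 0, 255],
  [0, 0, 0, 0, 0, 0, 255],
])

```text
clock: 17.82
eef_pos: [0.6041, 0.0897, 0.1129]
tool_rot: [3.142, -0.001, 1.467]
wrist_force: [-1.9, 0.1, 5.3]
grip_width: 0.0128
grip_force: 53.3
```

>>> step_arm([
  [0, 0, 0.05, 0, 0, 0, 255],
  [0, 0, 0.03, 0, 0, 0, 255],
  [0, 0, 0, 0, 0, 0, 255],
])

```text
clock: 18.2
eef_pos: [0.6034, 0.0897, 0.104]
tool_rot: [-3.14, -0.0, 1.468]
wrist_force: [-3.9, 0.4, 4.2]
grip_width: 0.0124
grip_force: 52.9
```

>>> step_arm([
  [0, 0, 0.03, 0, 0, 0, 255],
  [0, 0, 0, 0, 0, 0, 255],
])

```text
clock: 18.45
eef_pos: [0.6036, 0.0897, 0.1038]
tool_rot: [-3.141, -0.002, 1.468]
wrist_force: [-9.6, 0.5, 23.7]
grip_width: 0.013
grip_force: 55.9
```

Clip B is home as well. Release and go to clip C.

>>> step_arm([
  [0, 0, -0.03, 0, 0, 0, 255],
  [0, 0, 0, 0, 0, 0, 0],
  [0, 0, 0, 0, 0, 0, 0],
  [0, 0, 0, 0, 0, 0, 0],
  [0, 0, 0, 0, 0, 0, 0],
])

```text
clock: 19.08
eef_pos: [0.6044, 0.0894, 0.1039]
tool_rot: [3.141, 0.0, 1.468]
wrist_force: [-0.2, 0.4, -0.5]
grip_width: 0.084
grip_force: 0.0
```

>>> step_arm([
  [0, 0, -0.2, 0, 0, 0, 0],
  [0, 0, -0.3, 0, 0, 0, 0],
  [0, 0, -0.1, 0, 0, 0, 0],
  [0, 0, 0, 0, 0, 0, 0],
])

```text
clock: 19.58
eef_pos: [0.6045, 0.0896, 0.1643]
tool_rot: [3.141, -0.0, 1.468]
wrist_force: [0.0, -0.5, -0.2]
grip_width: 0.0854
grip_force: 0.0
```

```bash
python3 -c "
from h import *
st();plan([((.395,.056,.12),1.65,0)],0)
S=snap('side');S0=cv2.imread('pics/side0.png')
for x,y in((315,249),):
  g=lambda I,m:cv2.cvtColor(I[y-m:y+m,x-m:x+m],cv2.COLOR_BGR2GRAY)
  r=cv2.matchTemplate(g(S,30),g(S0,14),cv2.TM_CCOEFF_NORMED);_,v,_,l=cv2.minMaxLoc(r);print('side match',round(v,2),np.array(l)-16)
"
```

```text
t 19.57 p [0.6045 0.0896 0.1643] rot [ 3.141 -0.     1.468] F [ 0.  -0.5 -0.2] w 0.0854 g 0.0 q [-0.43  0.67  0.39  1.7  -0.33  0.84  0.  ]
[[-0.09,-0.34,0.07,0,0,-0.03,0],[-0.08,-0.34,0.07,0,0,-0.03,0],[-0.07,-0.35,0.08,0,0,-0.03,0],[-0.06,-0.35,0.07,0,0,-0.03,0],[-0.05,-0.35,0.08,0,0,-0.03,0]]
[[-0.04,-0.35,0.07,0,0,-0.02,0]]
side match 1.0 [0 0]
```

>>> step_arm([
  [-0.09, -0.34, 0.07, 0, 0, -0.03, 0],
  [-0.08, -0.34, 0.07, 0, 0, -0.03, 0],
  [-0.07, -0.35, 0.08, 0, 0, -0.03, 0],
  [-0.06, -0.35, 0.07, 0, 0, -0.03, 0],
  [-0.05, -0.35, 0.08, 0, 0, -0.03, 0],
])

```text
clock: 20.25
eef_pos: [0.4278, 0.0612, 0.126]
tool_rot: [-3.14, 0.0, 1.626]
wrist_force: [-0.6, -0.2, 0.1]
grip_width: 0.0855
grip_force: 0.0
```

>>> step_arm([
  [-0.04, -0.35, 0.07, 0, 0, -0.02, 0],
  [0, 0, 0, 0, 0, 0, 0],
  [0, 0, 0, 0, 0, 0, 0],
])

```text
clock: 20.62
eef_pos: [0.3957, 0.0557, 0.1197]
tool_rot: [3.141, 0.0, 1.645]
wrist_force: [0.2, 0.1, 0.2]
grip_width: 0.0856
grip_force: 0.0
```

```bash
python3 -c "
from h import *
st();plan([((.3955,.056,.04),1.65,0)],0)
S=snap('side');S0=cv2.imread('pics/side0.png')
for x,y in((315,249),):
  g=lambda I,m:cv2.cvtColor(I[y-m:y+m,x-m:x+m],cv2.COLOR_BGR2GRAY)
  r=cv2.matchTemplate(g(S,30),g(S0,14),cv2.TM_CCOEFF_NORMED);_,v,_,l=cv2.minMaxLoc(r);print('side match',round(v,2),np.array(l)-16)
"
```

```text
t 20.62 p [0.3957 0.0557 0.1197] rot [3.141 0.    1.645] F [0.2 0.1 0.2] w 0.0856 g 0.0 q [-0.41  0.49  0.28  2.29 -0.34  0.4   0.22]
[[0,0,0.4,0,0,0,0],[0,0,0.4,0,0,0,0]]
side match 0.94 [0 0]
```

>>> step_arm([
  [0, 0, 0.3, 0, 0, 0, 0],
  [0, 0, 0.3, 0, 0, 0, 0],
  [0, 0, 0.19, 0, 0, 0, 0],
  [0, 0, 0, 0, 0, 0, 0],
  [0, 0, 0, 0, 0, 0, 255],
])

```text
clock: 21.3
eef_pos: [0.3946, 0.0564, 0.0465]
tool_rot: [-3.139, -0.002, 1.646]
wrist_force: [0.5, -0.1, -1.1]
grip_width: 0.0699
grip_force: 0.0
```

>>> step_arm([
  [0, 0, 0, 0, 0, 0, 255],
  [0, 0, 0, 0, 0, 0, 255],
  [0, 0, 0, 0, 0, 0, 255],
  [0, 0, 0, 0, 0, 0, 255],
  [0, 0, 0, 0, 0, 0, 255],
])

```text
clock: 21.92
eef_pos: [0.3941, 0.0564, 0.0466]
tool_rot: [-3.139, -0.003, 1.645]
wrist_force: [0.9, -0.1, 6.3]
grip_width: 0.0125
grip_force: 52.0
```

>>> step_arm([
  [0, 0, -0.3, 0, 0, 0, 255],
  [0, 0, -0.4, 0, 0, 0, 255],
  [0, 0, -0.4, 0, 0, 0, 255],
  [0, 0, -0.1, 0, 0, 0, 255],
  [0, 0, 0, 0, 0, 0, 255],
])

```text
clock: 22.55
eef_pos: [0.3942, 0.0566, 0.1662]
tool_rot: [-3.138, -0.003, 1.646]
wrist_force: [-0.1, 0.2, -0.7]
grip_width: 0.0124
grip_force: 51.2
```

```bash
python3 -c "
from h import *
st();plan([((.586,-.0743,.16),1.466,0)],255)"
```

```text
t 22.55 p [0.3942 0.0566 0.1662] rot [-3.138e+00 -3.000e-03  1.646e+00] F [-0.1  0.2 -0.7] w 0.0124 g 51.2 q [-0.72  0.47  0.72  2.25 -0.55  0.61  0.49]
[[-0.24,0.3,0.01,0,0,0.03,255],[-0.23,0.31,0.01,0,0,0.03,255],[-0.22,0.32,0.01,0,0,0.03,255],[-0.21,0.32,0.01,0,0,0.03,255],[-0.21,0.33,0.01,0,0,0.03,255]]
[[-0.19,0.34,0,0,0,0.02,255]]
```

>>> step_arm([
  [-0.24, 0.3, 0, 0, 0, 0.03, 255],
  [-0.23, 0.31, 0, 0, 0, 0.03, 255],
  [-0.22, 0.32, 0, 0, 0, 0.03, 255],
  [-0.21, 0.32, 0, 0, 0, 0.03, 255],
  [-0.21, 0.33, 0, 0, 0, 0.03, 255],
], newtons=90)

```text
clock: 23.18
eef_pos: [0.5535, -0.0536, 0.163]
tool_rot: [-3.134, -0.003, 1.487]
wrist_force: [0.3, 0.1, -0.1]
grip_width: 0.0118
grip_force: 93.2
```

>>> step_arm([
  [-0.19, 0.34, 0, 0, 0, 0.02, 255],
  [0, 0, 0, 0, 0, 0, 255],
  [0, 0, 0, 0, 0, 0, 255],
])

```text
clock: 23.55
eef_pos: [0.5842, -0.0744, 0.1632]
tool_rot: [-3.133, -0.003, 1.467]
wrist_force: [-0.3, 0.3, -0.4]
grip_width: 0.0111
grip_force: 93.2
```

```bash
python3 -c "
from h import *
st();plan([((.5855,-.0743,.13),1.466,0)],255)"
```

```text
t 23.55 p [ 0.5842 -0.0744  0.1632] rot [-3.133e+00 -3.000e-03  1.467e+00] F [-0.3  0.3 -0.4] w 0.0111 g 93.2 q [-0.35  0.72  0.72  1.76 -0.59  0.9   0.53]
[[0,0.02,0.33,-0.01,0,0,255]]
```

>>> step_arm([
  [0, 0.02, 0.15, -0.01, 0, 0, 255],
  [0, 0, 0.15, 0, 0, 0, 255],
  [0, 0, 0.05, 0, 0, 0, 255],
  [0, 0, 0, 0, 0, 0, 255],
])

```text
clock: 24.05
eef_pos: [0.5872, -0.0746, 0.1297]
tool_rot: [3.137, -0.002, 1.467]
wrist_force: [-0.3, -0.4, -0.1]
grip_width: 0.0116
grip_force: 93.1
```

>>> step_arm([
  [0, 0, 0.05, 0, 0, 0, 255],
  [0, 0, 0.05, 0, 0, 0, 255],
  [0, 0, 0, 0, 0, 0, 255],
])

```text
clock: 24.42
eef_pos: [0.5866, -0.0752, 0.1207]
tool_rot: [3.138, -0.002, 1.467]
wrist_force: [-4.3, -0.5, 4.3]
grip_width: 0.0117
grip_force: 93.9
```

>>> step_arm([
  [0, 0, 0.05, 0, 0, 0, 255],
  [0, 0, 0.03, 0, 0, 0, 255],
  [0, 0, 0, 0, 0, 0, 255],
])

```text
clock: 24.8
eef_pos: [0.5864, -0.0748, 0.1114]
tool_rot: [3.139, -0.002, 1.467]
wrist_force: [-4.1, 0.4, -3.6]
grip_width: 0.0115
grip_force: 92.9
```

>>> step_arm([
  [0, 0, 0.03, 0, 0, 0, 255],
  [0, 0, 0, 0, 0, 0, 255],
])

```text
clock: 25.05
eef_pos: [0.587, -0.0749, 0.1104]
tool_rot: [3.137, -0.003, 1.467]
wrist_force: [-8.7, 1.5, 11.1]
grip_width: 0.0115
grip_force: 94.9
```

>>> step_arm([
  [0, 0, 0.02, 0, 0, 0, 255],
  [0, 0, -0.03, 0, 0, 0, 255],
  [0, 0, 0, 0, 0, 0, 0],
  [0, 0, 0, 0, 0, 0, 0],
  [0, 0, 0, 0, 0, 0, 0],
], newtons=50)

```text
clock: 25.68
eef_pos: [0.5893, -0.0752, 0.1105]
tool_rot: [3.133, -0.002, 1.468]
wrist_force: [-0.0, -0.6, 0.5]
grip_width: 0.0655
grip_force: 0.0
```

>>> step_arm([
  [0, 0, 0, 0, 0, 0, 0],
  [0, 0, -0.3, 0, 0, 0, 0],
  [0, 0, -0.4, 0, 0, 0, 0],
  [0, 0, -0.3, 0, 0, 0, 0],
  [0, 0, 0, 0, 0, 0, 0],
])

```text
clock: 26.3
eef_pos: [0.5892, -0.0758, 0.2126]
tool_rot: [3.13, -0.002, 1.467]
wrist_force: [-1.0, -0.3, -1.8]
grip_width: 0.0854
grip_force: 0.0
```

```bash
python3 -c "
from h import *
st();plan([((.46,.15,.25),2.3,0)],0)"
```

```text
t 26.3 p [ 0.5892 -0.0758  0.2126] rot [ 3.130e+00 -2.000e-03  1.467e+00] F [-1.  -0.3 -1.8] w 0.0854 g 0.0 q [-0.37  0.66  0.76  1.72 -0.55  0.97  0.49]
[[0.3,-0.22,-0.06,0,0,-0.11,0],[0.33,-0.18,-0.05,0,0,-0.11,0],[0.34,-0.14,-0.06,0,0,-0.12,0],[0.36,-0.1,-0.05,0,0,-0.11,0],[0.37,-0.05,-0.06,0,0,-0.12,0]]
[[0.37,-0.01,-0.05,0,0,-0.11,0],[0.37,0.03,-0.06,0.01,0.01,-0.12,0]]
```

>>> step_arm([
  [0.3, -0.22, -0.06, 0, 0, -0.11, 0],
  [0.33, -0.18, -0.05, 0, 0, -0.11, 0],
  [0.34, -0.14, -0.06, 0, 0, -0.12, 0],
  [0.36, -0.1, -0.05, 0, 0, -0.11, 0],
  [0.37, -0.05, -0.06, 0, 0, -0.12, 0],
])

```text
clock: 26.92
eef_pos: [0.494, 0.0879, 0.2369]
tool_rot: [3.137, 0.001, 2.068]
wrist_force: [0.4, 0.0, 1.5]
grip_width: 0.0853
grip_force: 0.0
```

>>> step_arm([
  [0.37, -0.01, -0.05, 0, 0, -0.11, 0],
  [0.37, 0.03, -0.06, 0.01, 0.01, -0.12, 0],
  [0, 0, 0, 0, 0, 0, 0],
])

```text
clock: 27.3
eef_pos: [0.4566, 0.1539, 0.2479]
tool_rot: [-3.137, -0.01, 2.311]
wrist_force: [0.9, 0.1, 0.2]
grip_width: 0.0853
grip_force: 0.0
```

```bash
python3 -c "
from h import *
st()
T=snap('top','t1.png');S=snap('side','s1.png')
f=lambda I,x0,x1,y0,y1,w,h:cv2.convertScaleAbs(cv2.resize(I[y0:y1,x0:x1],(w,h),interpolation=cv2.INTER_CUBIC),alpha=1.7)
a=f(T,310,410,225,300,400,300); b=f(S,290,360,130,220,400,514)[:300] 
c=f(S,150,300,130,300,400,453)
cv2.imwrite('pics/p1.png',np.vstack([np.hstack([a,f(S,290,370,135,225,400,300)]),np.hstack([f(S,150,310,140,260,400,300),f(T,150,350,165,225,400,300)])]))
"
```

```text
t 27.3 p [0.4566 0.1539 0.2479] rot [-3.137 -0.01   2.311] F [0.9 0.1 0.2] w 0.0853 g 0.0 q [-0.81  0.41  0.61  1.94 -0.31  0.89  0.7 ]
```

View pics/p1.png

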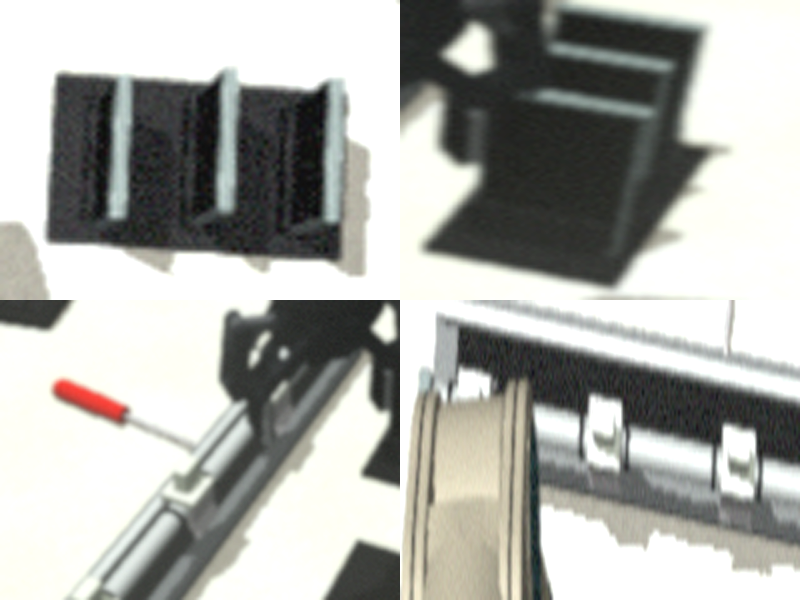

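All three clips sit home between their collars (lower tiles). The panel top edges in the top tile are P1 (122,76)–(117,217), P2 (230,70)–(226,212) and P3 (337,82)–(331,221). All three black screens face +y, so the tool needs yaw ≈ π to pick them and ≈ π/2 to place them.

```bash
cat >> h.py <<'E'
c=np.array([.5935,.0076]); yd=np.array([.1045,.9945]); xd=np.array([.9945,-.1045])
def bay(ys,th=np.radians(18),xb=.038,up=.0,h=.104):
    xo=xb+.0045*np.cos(th)-h*np.sin(th); z=.012+.0045*np.sin(th)+h*np.cos(th)+up
    return (*(c+yd*ys+xd*xo),z)
E
python3 -c "
from h import *
for a,b in(((122,76),(117,217)),((230,70),(226,212)),((337,82),(331,221))):
  A,B=[onz('top',(310+p[0]/4-.4,225+p[1]/4-.4),.15)[:2] for p in(a,b)]
  d=A-B; print(((A+B)/2).round(4),'L',np.linalg.norm(d).round(4),'psi',(np.pi+np.arctan2(d[1],d[0])).round(3))
for y in(.165,0,-.165): print(np.round(bay(y),4))
plan([((.4225,-.1145,.22),3.1,0)],125)"
```

```text
[ 0.4251 -0.1174] L 0.0822 psi 3.08
[ 0.4277 -0.1806] L 0.0829 psi 3.078
[ 0.4209 -0.242 ] L 0.0811 psi 3.055
[0.6208 0.1706 0.1123]
[0.6036 0.0065 0.1123]
[ 0.5863 -0.1576  0.1123]
[[-0.25,-0.29,0.04,0,0,-0.11,125],[-0.21,-0.32,0.04,0,0,-0.11,125],[-0.17,-0.34,0.04,0,0,-0.11,125],[-0.14,-0.36,0.04,0,0,-0.11,125],[-0.09,-0.37,0.04,0,0,-0.11,125]]
[[-0.05,-0.38,0.04,0,0,-0.1,125],[-0.01,-0.38,0.04,0,-0.01,-0.11,125]]
```

>>> step_arm([
  [-0.25, -0.29, 0.04, 0, 0, -0.11, 125],
  [-0.21, -0.32, 0.04, 0, 0, -0.11, 125],
  [-0.17, -0.34, 0.04, 0, 0, -0.11, 125],
  [-0.14, -0.36, 0.04, 0, 0, -0.11, 125],
  [-0.09, -0.37, 0.04, 0, 0, -0.11, 125],
])

```text
clock: 28.02
eef_pos: [0.4322, -0.0414, 0.2278]
tool_rot: [-3.141, -0.009, 2.881]
wrist_force: [0.2, 0.4, -0.1]
grip_width: 0.0435
grip_force: 0.0
```

>>> step_arm([
  [-0.05, -0.38, 0.04, 0, 0, -0.1, 125],
  [-0.01, -0.38, 0.04, 0, -0.01, -0.11, 125],
  [0, 0, 0, 0, 0, 0, 125],
  [0, 0, 0, 0, 0, 0, 125],
])

```text
clock: 28.52
eef_pos: [0.4224, -0.1146, 0.2199]
tool_rot: [3.139, 0.001, 3.098]
wrist_force: [0.1, 0.6, -0.3]
grip_width: 0.0438
grip_force: 0.0
```

```bash
python3 -c "
from h import *
st();plan([((.4245,-.117,.2),3.075,0),((.4245,-.117,.114),3.075,0)],125)"
```

```text
t 28.52 p [ 0.4224 -0.1146  0.2199] rot [3.139e+00 1.000e-03 3.098e+00] F [ 0.1  0.6 -0.3] w 0.0438 g 0.0 q [-0.11  0.36  0.42  2.09 -0.22  0.73  1.97]
[[-0.02,-0.02,0.2,0,0,0.02,125],[0,0,0.29,0,0,0,125],[0,0,0.28,0,0,0,125],[0,0,0.29,0,0,0,125]]
```

>>> step_arm([
  [-0.02, -0.02, 0.2, 0, 0, 0.02, 125],
  [0, 0, 0.29, 0, 0, 0, 125],
  [0, 0, 0.28, 0, 0, 0, 125],
  [0, 0, 0.29, 0, 0, 0, 125],
  [0, 0, 0, 0, 0, 0, 125],
])

```text
clock: 29.15
eef_pos: [0.4237, -0.1147, 0.1128]
tool_rot: [3.139, -0.002, 3.081]
wrist_force: [0.1, -0.6, 1.1]
grip_width: 0.0432
grip_force: 0.0
```

>>> step_arm([
  [0, 0, 0, 0, 0, 0, 255],
  [0, 0, 0, 0, 0, 0, 255],
  [0, 0, 0, 0, 0, 0, 255],
  [0, 0, 0, 0, 0, 0, 255],
])

```text
clock: 29.65
eef_pos: [0.4258, -0.1167, 0.1153]
tool_rot: [3.14, 0.005, 3.079]
wrist_force: [0.1, -0.3, 7.4]
grip_width: 0.008
grip_force: 49.8
```

```bash
python3 -c "
from h import *
st()"
```

```text
t 29.65 p [ 0.4258 -0.1167  0.1153] rot [3.14  0.005 3.079] F [ 0.1 -0.3  7.4] w 0.008 g 49.8 q [-0.    0.54  0.3   2.19 -0.36  0.45  2.09]
```

Panel 1 is gripped, width 8–9 mm. Lift it straight up.

>>> step_arm([
  [0, 0, -0.2, 0, 0, 0, 255],
  [0, 0, -0.35, 0, 0, 0, 255],
  [0, 0, -0.4, 0, 0, 0, 255],
  [0, 0, -0.4, 0, 0, 0, 255],
  [0, 0, -0.25, 0, 0, 0, 255],
], newtons=60)

```text
clock: 30.28
eef_pos: [0.4247, -0.1163, 0.2762]
tool_rot: [3.139, 0.004, 3.08]
wrist_force: [0.1, 0.9, -2.2]
grip_width: 0.0077
grip_force: 58.8
```

```bash
python3 -c "
from h import *
st();b=bay(.165);t=-np.radians(18)
plan([((.5,-.03,.275),2.3,0),((b[0],b[1],.28),1.466,t)],255,ms=.35,mr=.13)"
```

```text
t 30.27 p [ 0.4247 -0.1163  0.2762] rot [3.139 0.004 3.08 ] F [ 0.1  0.9 -2.2] w 0.0077 g 58.8 q [-0.16  0.28  0.48  2.01 -0.17  0.89  1.91]
[[-0.12,0.15,0,0,0,0.12,255],[-0.1,0.16,0,0,0,0.12,255],[-0.07,0.18,0,0,0,0.13,255],[-0.05,0.18,0.01,0,0,0.12,255],[-0.03,0.19,0,0,0,0.13,255]]
[[0,0.19,0.01,0,0,0.12,255],[0.1,0.32,-0.01,-0.04,-0.02,0.11,255],[0.13,0.31,0.01,-0.04,-0.02,0.11,255],[0.17,0.29,0.01,-0.04,-0.02,0.11,255],[0.2,0.27,0.02,-0.04,-0.02,0.12,255]]
[[0.23,0.24,0.03,-0.04,-0.02,0.12,255],[0.26,0.2,0.03,-0.04,-0.01,0.11,255],[0.29,0.17,0.04,-0.03,-0.02,0.11,255]]
```

>>> step_arm([
  [-0.12, 0.15, 0, 0, 0, 0.12, 255],
  [-0.1, 0.16, 0, 0, 0, 0.12, 255],
  [-0.07, 0.18, 0, 0, 0, 0.13, 255],
  [-0.05, 0.18, 0.01, 0, 0, 0.12, 255],
  [-0.03, 0.19, 0, 0, 0, 0.13, 255],
])

```text
clock: 30.9
eef_pos: [0.4874, -0.0442, 0.2735]
tool_rot: [3.139, -0.0, 2.426]
wrist_force: [0.6, -0.1, -2.0]
grip_width: 0.0077
grip_force: 58.7
```

>>> step_arm([
  [0, 0.19, 0.01, 0, 0, 0.12, 255],
  [0.1, 0.32, -0.01, -0.04, -0.02, 0.11, 255],
  [0.13, 0.31, 0.01, -0.04, -0.02, 0.11, 255],
  [0.17, 0.29, 0.01, -0.04, -0.02, 0.11, 255],
  [0.2, 0.27, 0.02, -0.04, -0.02, 0.12, 255],
])

```text
clock: 31.52
eef_pos: [0.5692, 0.0855, 0.2759]
tool_rot: [2.957, 0.038, 1.824]
wrist_force: [-0.7, -0.7, -1.8]
grip_width: 0.0074
grip_force: 58.8
```

>>> step_arm([
  [0.23, 0.24, 0.03, -0.04, -0.02, 0.12, 255],
  [0.26, 0.2, 0.03, -0.04, -0.01, 0.11, 255],
  [0.29, 0.17, 0.04, -0.03, -0.02, 0.11, 255],
  [0, 0, 0, 0, 0, 0, 255],
  [0, 0, 0, 0, 0, 0, 255],
])

```text
clock: 32.15
eef_pos: [0.6196, 0.1703, 0.277]
tool_rot: [2.835, 0.003, 1.471]
wrist_force: [0.5, -0.7, -1.3]
grip_width: 0.0081
grip_force: 58.8
```

```bash
python3 -c "
from h import *
st();b=bay(.165,up=.006,h=.1053);t=-np.radians(18);print(b)
plan([((b[0],b[1],.27),1.466,t),((b[0],b[1],b[2]),1.466,t)],255,ms=.25,mr=.13)"
```

```text
t 32.15 p [0.6196 0.1703 0.277 ] rot [2.835 0.003 1.471] F [ 0.5 -0.7 -1.3] w 0.0081 g 58.8 q [-0.95  0.57  0.88  1.78 -0.51  0.73  0.03]
(np.float64(0.6204291933591602), np.float64(0.17067464232676496), np.float64(0.11953682764056694))
[[0,-0.01,0.07,-0.01,0,0.01,255],[0,-0.07,0.2,0,0,0,255],[0,-0.07,0.2,0,0,0,255],[0,-0.07,0.21,0,0,0,255],[0,-0.07,0.2,0,0,0,255]]
[[0,-0.06,0.21,0,0,0,255],[0,-0.07,0.2,0,0,0,255],[0,-0.06,0.21,0,0,0,255]]
```

>>> step_arm([
  [0, -0.01, 0.07, -0.01, 0, 0.01, 255],
  [0, -0.07, 0.2, 0, 0, 0, 255],
  [0, -0.07, 0.2, 0, 0, 0, 255],
  [0, -0.07, 0.21, 0, 0, 0, 255],
  [0, -0.07, 0.2, 0, 0, 0, 255],
])

```text
clock: 32.78
eef_pos: [0.62, 0.1694, 0.1839]
tool_rot: [2.824, -0.001, 1.459]
wrist_force: [-0.2, -0.1, -1.6]
grip_width: 0.0078
grip_force: 58.9
```

>>> step_arm([
  [0, -0.06, 0.21, 0, 0, 0, 255],
  [0, -0.07, 0.2, 0, 0, 0, 255],
  [0, -0.06, 0.21, 0, 0, 0, 255],
  [0, 0, 0, 0, 0, 0, 255],
  [0, 0, 0, 0, 0, 0, 255],
])

```text
clock: 33.4
eef_pos: [0.6223, 0.1697, 0.1207]
tool_rot: [2.822, -0.001, 1.459]
wrist_force: [-0.3, 0.1, -0.7]
grip_width: 0.008
grip_force: 58.7
```

```bash
python3 -c "
from h import *
st();b=bay(.165,up=.0,h=.1053);t=-np.radians(18);print(np.round(b,4))
plan([(b,1.466,t)],255,ms=.03,mr=.13)
T=snap('top','t2.png');S=snap('side','s2.png')
f=lambda I,x0,x1,y0,y1,w,h:cv2.convertScaleAbs(cv2.resize(I[y0:y1,x0:x1],(w,h),interpolation=cv2.INTER_CUBIC),alpha=1.7)
cv2.imwrite('pics/p2.png',np.hstack([f(T,180,280,150,240,400,400),f(S,140,250,170,280,400,400)]))"
```

```text
t 33.4 p [0.6223 0.1697 0.1207] rot [ 2.822e+00 -1.000e-03  1.459e+00] F [-0.3  0.1 -0.7] w 0.008 g 58.7 q [-0.77  0.72  0.59  1.94 -0.74  0.35  0.2 ]
[0.6204 0.1707 0.1135]
[[0,-0.01,0.02,0,0,0,255],[0,-0.02,0.02,0,0,0,255],[0.01,-0.01,0.02,0,0,-0.01,255]]
```

View pics/p2.png

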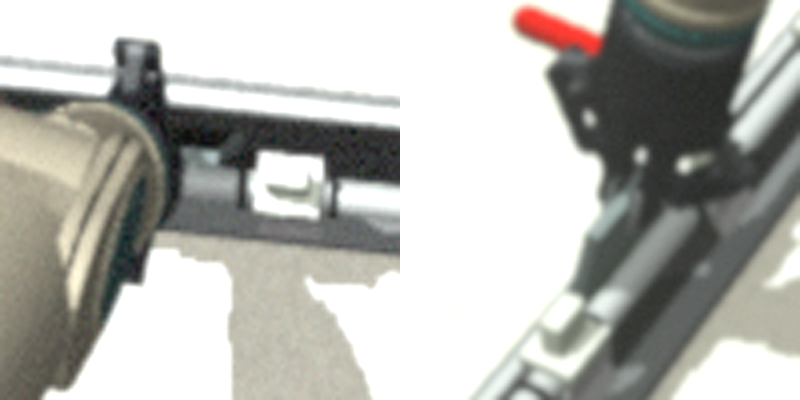

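The panel hangs tilted on the far side of the tube, midway between the clips. I'll lower it onto the plate.

>>> step_arm([
  [0, -0.01, 0.03, 0, 0, 0, 255],
  [0, -0.01, 0.03, 0, 0, 0, 255],
  [0, 0, 0, 0, 0, 0, 255],
])

```text
clock: 33.88
eef_pos: [0.6218, 0.1708, 0.1137]
tool_rot: [2.823, -0.001, 1.461]
wrist_force: [-0.5, 0.8, 0.6]
grip_width: 0.0077
grip_force: 59.1
```

>>> step_arm([
  [0, -0.01, 0.02, 0, 0, 0, 255],
  [0, 0, 0, 0, 0, 0, 255],
])

```text
clock: 34.12
eef_pos: [0.6222, 0.1711, 0.1135]
tool_rot: [2.821, -0.003, 1.461]
wrist_force: [-7.1, 0.9, 16.4]
grip_width: 0.0078
grip_force: 61.6
```

>>> step_arm([
  [0, 0, -0.01, 0, 0, 0, 255],
  [0, 0, 0, 0, 0, 0, 200],
  [0, 0, 0, 0, 0, 0, 170],
  [0, 0, 0, 0, 0, 0, 125],
  [0, 0, 0, 0, 0, 0, 125],
])

```text
clock: 34.75
eef_pos: [0.6211, 0.1705, 0.1121]
tool_rot: [2.824, -0.0, 1.461]
wrist_force: [-0.9, 0.1, 0.3]
grip_width: 0.0434
grip_force: 0.0
```

>>> step_arm([
  [0, 0, 0, 0, 0, 0, 125],
  [0, 0, -0.2, 0, 0, 0, 125],
  [0, 0, -0.4, 0, 0, 0, 125],
  [0, 0, -0.4, 0, 0, 0, 125],
  [0, 0, 0, 0, 0, 0, 125],
])

```text
clock: 35.38
eef_pos: [0.5911, 0.1746, 0.21]
tool_rot: [2.819, -0.003, 1.461]
wrist_force: [0.0, -0.0, -0.9]
grip_width: 0.0431
grip_force: 0.0
```

```bash
python3 -c "
from h import *
st();plan([((.52,-.03,.23),2.3,0),((.427,-.18,.2),3.075,0)],125,ms=.35,mr=.13)"
```

```text
t 35.38 p [0.5911 0.1746 0.21  ] rot [ 2.819 -0.003  1.461] F [ 0.  -0.  -0.9] w 0.0431 g 0.0 q [-0.95  0.6   0.8   1.94 -0.62  0.52  0.09]
[[-0.3,-0.06,-0.05,0.04,0.02,-0.11,125],[-0.29,-0.09,-0.05,0.04,0.02,-0.11,125],[-0.28,-0.13,-0.05,0.04,0.02,-0.11,125],[-0.26,-0.16,-0.06,0.04,0.02,-0.12,125],[-0.24,-0.19,-0.05,0.04,0.02,-0.11,125]]
[[-0.21,-0.22,-0.05,0.05,0.01,-0.12,125],[-0.18,-0.26,-0.04,0.04,0.02,-0.11,125],[-0.08,-0.28,0.05,0,0,-0.12,125],[-0.05,-0.29,0.05,0,0,-0.12,125],[-0.01,-0.29,0.05,0,0,-0.13,125]]
[[0.03,-0.29,0.05,0,0,-0.12,125],[0.06,-0.29,0.05,0,0,-0.13,125],[0.1,-0.28,0.04,0,0,-0.12,125]]
```

>>> step_arm([
  [-0.3, -0.06, -0.05, 0.04, 0.02, -0.11, 125],
  [-0.29, -0.09, -0.05, 0.04, 0.02, -0.11, 125],
  [-0.28, -0.13, -0.05, 0.04, 0.02, -0.11, 125],
  [-0.26, -0.16, -0.06, 0.04, 0.02, -0.12, 125],
  [-0.24, -0.19, -0.05, 0.04, 0.02, -0.11, 125],
])

```text
clock: 36.0
eef_pos: [0.539, 0.0269, 0.2213]
tool_rot: [3.046, 0.017, 2.059]
wrist_force: [0.7, -0.2, -0.3]
grip_width: 0.0435
grip_force: 0.0
```

>>> step_arm([
  [-0.21, -0.22, -0.05, 0.05, 0.01, -0.12, 125],
  [-0.18, -0.26, -0.04, 0.04, 0.02, -0.11, 125],
  [-0.08, -0.28, 0.05, 0, 0, -0.12, 125],
  [-0.05, -0.29, 0.05, 0, 0, -0.12, 125],
  [-0.01, -0.29, 0.05, 0, 0, -0.13, 125],
])

```text
clock: 36.62
eef_pos: [0.4713, -0.1056, 0.2122]
tool_rot: [3.141, -0.003, 2.689]
wrist_force: [0.1, 0.2, 0.1]
grip_width: 0.0434
grip_force: 0.0
```

>>> step_arm([
  [0.03, -0.29, 0.05, 0, 0, -0.12, 125],
  [0.06, -0.29, 0.05, 0, 0, -0.13, 125],
  [0.1, -0.28, 0.04, 0, 0, -0.12, 125],
  [0, 0, 0, 0, 0, 0, 125],
  [0, 0, 0, 0, 0, 0, 125],
])

```text
clock: 37.25
eef_pos: [0.4264, -0.1801, 0.1987]
tool_rot: [3.139, -0.002, 3.071]
wrist_force: [0.3, 0.4, -0.1]
grip_width: 0.0433
grip_force: 0.0
```

```bash
python3 -c "
from h import *
st();plan([((.4265,-.180,.18),3.075,0),((.4265,-.180,.115),3.075,0)],125)
T=snap('top','t3.png');S=snap('side','s3.png')
f=lambda I,x0,x1,y0,y1,w,h:cv2.convertScaleAbs(cv2.resize(I[y0:y1,x0:x1],(w,h),interpolation=cv2.INTER_CUBIC),alpha=1.7)
cv2.imwrite('pics/p3.png',np.hstack([f(T,160,260,150,225,400,300),f(S,140,270,170,268,400,300)]))"
```

```text
t 37.25 p [ 0.4264 -0.1801  0.1987] rot [ 3.139e+00 -2.000e-03  3.071e+00] F [ 0.3  0.4 -0.1] w 0.0433 g 0.0 q [ 0.13  0.41  0.29  2.05 -0.18  0.7   2.04]
[[0,0,0.19,0,0,0,125],[0,0,0.32,0,0,0,125],[0,0,0.33,0,0,0,125]]
```

View pics/p3.png

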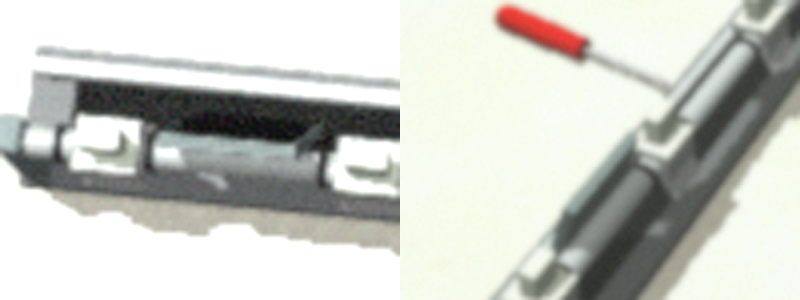

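Panel 1 leans on the tube, with its top edge at tile (160–305, 140), centred between clips A and B. Now panel 2.

>>> step_arm([
  [0, 0, 0.19, 0, 0, 0, 125],
  [0, 0, 0.32, 0, 0, 0, 125],
  [0, 0, 0.33, 0, 0, 0, 125],
  [0, 0, 0, 0, 0, 0, 125],
])

```text
clock: 37.85
eef_pos: [0.425, -0.1789, 0.1135]
tool_rot: [3.139, -0.006, 3.073]
wrist_force: [-0.2, -0.7, 0.1]
grip_width: 0.0432
grip_force: 0.0
```

>>> step_arm([
  [0, 0, 0, 0, 0, 0, 255],
  [0, 0, 0, 0, 0, 0, 255],
  [0, 0, 0, 0, 0, 0, 255],
  [0, 0, 0, 0, 0, 0, 255],
])

```text
clock: 38.35
eef_pos: [0.4273, -0.1808, 0.1164]
tool_rot: [3.141, 0.002, 3.072]
wrist_force: [0.1, 0.5, 6.0]
grip_width: 0.0079
grip_force: 59.7
```

>>> step_arm([
  [0, 0, -0.2, 0, 0, 0, 255],
  [0, 0, -0.35, 0, 0, 0, 255],
  [0, 0, -0.4, 0, 0, 0, 255],
  [0, 0, -0.4, 0, 0, 0, 255],
  [0, 0, -0.25, 0, 0, 0, 255],
])

```text
clock: 38.98
eef_pos: [0.4264, -0.1809, 0.2773]
tool_rot: [3.14, 0.001, 3.072]
wrist_force: [0.3, -0.2, -2.4]
grip_width: 0.0077
grip_force: 58.8
```

```bash
python3 -c "
from h import *
st();b=bay(0);t=-np.radians(18)
plan([((.5,-.1,.277),2.3,0),((b[0],b[1],.277),1.466,t)],255,ms=.35,mr=.13)"
```

```text
t 38.98 p [ 0.4264 -0.1809  0.2773] rot [3.140e+00 1.000e-03 3.072e+00] F [ 0.3 -0.2 -2.4] w 0.0077 g 58.8 q [ 0.08  0.3   0.34  1.95 -0.13  0.91  1.99]
[[-0.11,0.14,0,0,0,0.12,255],[-0.09,0.16,0,0,0,0.12,255],[-0.08,0.17,0,0,0,0.12,255],[-0.05,0.17,0,0,0,0.13,255],[-0.03,0.18,0,0,0,0.12,255]]
[[-0.01,0.18,0,0,0,0.13,255],[0.02,0.21,0,-0.04,-0.02,0.11,255],[0.04,0.21,0.01,-0.04,-0.02,0.11,255],[0.06,0.2,0.02,-0.04,-0.02,0.11,255],[0.09,0.19,0.02,-0.04,-0.02,0.11,255]]
[[0.11,0.18,0.03,-0.04,-0.02,0.12,255],[0.13,0.17,0.03,-0.04,-0.01,0.11,255],[0.15,0.14,0.04,-0.04,-0.02,0.12,255]]
```

>>> step_arm([
  [-0.11, 0.14, 0, 0, 0, 0.12, 255],
  [-0.09, 0.16, 0, 0, 0, 0.12, 255],
  [-0.08, 0.17, 0, 0, 0, 0.12, 255],
  [-0.05, 0.17, 0, 0, 0, 0.13, 255],
  [-0.03, 0.18, 0, 0, 0, 0.12, 255],
])

```text
clock: 39.6
eef_pos: [0.4872, -0.1128, 0.2753]
tool_rot: [3.141, -0.003, 2.429]
wrist_force: [-0.2, -0.4, -1.2]
grip_width: 0.0074
grip_force: 58.7
```

>>> step_arm([
  [-0.01, 0.18, 0, 0, 0, 0.13, 255],
  [0.02, 0.21, 0, -0.04, -0.02, 0.11, 255],
  [0.04, 0.21, 0.01, -0.04, -0.02, 0.11, 255],
  [0.06, 0.2, 0.02, -0.04, -0.02, 0.11, 255],
  [0.09, 0.19, 0.02, -0.04, -0.02, 0.11, 255],
])

```text
clock: 40.22
eef_pos: [0.5582, -0.039, 0.2748]
tool_rot: [2.961, 0.04, 1.827]
wrist_force: [-0.6, -0.9, -2.3]
grip_width: 0.0079
grip_force: 58.7
```

>>> step_arm([
  [0.11, 0.18, 0.03, -0.04, -0.02, 0.12, 255],
  [0.13, 0.17, 0.03, -0.04, -0.01, 0.11, 255],
  [0.15, 0.14, 0.04, -0.04, -0.02, 0.12, 255],
  [0, 0, 0, 0, 0, 0, 255],
  [0, 0, 0, 0, 0, 0, 255],
])

```text
clock: 40.85
eef_pos: [0.6021, 0.0056, 0.2746]
tool_rot: [2.828, 0.002, 1.464]
wrist_force: [-0.1, -0.3, -1.7]
grip_width: 0.0081
grip_force: 58.7
```

```bash
python3 -c "
from h import *
st();b=bay(0,up=.006,h=.1064);t=-np.radians(18);print(np.round(b,4))
plan([((b[0],b[1],.27),1.466,t),((b[0],b[1],b[2]),1.466,t)],255,ms=.25,mr=.13)"
```

```text
t 40.85 p [0.6021 0.0056 0.2746] rot [2.828e+00 2.000e-03 1.464e+00] F [-0.1 -0.3 -1.7] w 0.0081 g 58.7 q [-0.59  0.43  0.71  1.91 -0.45  0.61  0.25]
[0.6028 0.0066 0.1206]
[[0.01,-0.01,0.05,0,0,0,255],[0,-0.08,0.24,0,0,0,255],[0,-0.08,0.24,0,0,0,255],[0,-0.07,0.23,0,0,0,255],[0,-0.08,0.24,0,0,0,255]]
[[0,-0.07,0.23,0,0,0,255],[0,-0.08,0.24,0,0,0,255]]
```

>>> step_arm([
  [0.01, -0.01, 0.05, 0, 0, 0, 255],
  [0, -0.08, 0.24, 0, 0, 0, 255],
  [0, -0.08, 0.24, 0, 0, 0, 255],
  [0, -0.07, 0.23, 0, 0, 0, 255],
  [0, -0.08, 0.24, 0, 0, 0, 255],
])

```text
clock: 41.48
eef_pos: [0.6035, 0.0062, 0.1689]
tool_rot: [2.827, 0.001, 1.462]
wrist_force: [0.5, 0.7, -1.4]
grip_width: 0.0078
grip_force: 58.7
```

>>> step_arm([
  [0, -0.07, 0.23, 0, 0, 0, 255],
  [0, -0.08, 0.24, 0, 0, 0, 255],
  [0, 0, 0, 0, 0, 0, 255],
  [0, 0, 0, 0, 0, 0, 255],
])

```text
clock: 41.98
eef_pos: [0.6046, 0.0061, 0.1212]
tool_rot: [2.825, 0.002, 1.462]
wrist_force: [-0.3, 0.7, -1.5]
grip_width: 0.0078
grip_force: 59.3
```

>>> step_arm([
  [0, -0.01, 0.03, 0, 0, 0, 255],
  [0, -0.01, 0.03, 0, 0, 0, 255],
  [0, 0, 0, 0, 0, 0, 255],
])

```text
clock: 42.35
eef_pos: [0.6044, 0.007, 0.115]
tool_rot: [2.825, 0.001, 1.463]
wrist_force: [0.9, 0.9, -2.2]
grip_width: 0.0078
grip_force: 59.2
```

>>> step_arm([
  [0, 0, 0.02, 0, 0, 0, 255],
  [0, 0, 0, 0, 0, 0, 255],
])

```text
clock: 42.6
eef_pos: [0.6051, 0.0069, 0.1145]
tool_rot: [2.824, -0.0, 1.463]
wrist_force: [-6.8, 1.2, 13.8]
grip_width: 0.0077
grip_force: 61.9
```

>>> step_arm([
  [0, 0, -0.01, 0, 0, 0, 255],
  [0, 0, 0, 0, 0, 0, 200],
  [0, 0, 0, 0, 0, 0, 170],
  [0, 0, 0, 0, 0, 0, 125],
  [0, 0, 0, 0, 0, 0, 125],
])

```text
clock: 43.22
eef_pos: [0.6041, 0.007, 0.1129]
tool_rot: [2.827, 0.001, 1.463]
wrist_force: [-0.0, 0.7, 0.1]
grip_width: 0.0433
grip_force: 0.0
```

>>> step_arm([
  [0, 0, 0, 0, 0, 0, 125],
  [0, 0, -0.2, 0, 0, 0, 125],
  [0, 0, -0.4, 0, 0, 0, 125],
  [0, 0, -0.4, 0, 0, 0, 125],
  [0, 0, 0, 0, 0, 0, 125],
])

```text
clock: 43.85
eef_pos: [0.5743, 0.0107, 0.2106]
tool_rot: [2.823, 0.0, 1.463]
wrist_force: [0.4, -0.2, 0.4]
grip_width: 0.0435
grip_force: 0.0
```

```bash
python3 -c "
from h import *
st();plan([((.5,-.1,.23),2.3,0),((.4215,-.2415,.2),3.06,0)],125,ms=.35,mr=.13)"
```

```text
t 43.85 p [0.5743 0.0107 0.2106] rot [2.823 0.    1.463] F [ 0.4 -0.2  0.4] w 0.0435 g 0.0 q [-0.61  0.5   0.73  2.07 -0.71  0.45  0.5 ]
[[-0.17,-0.08,-0.05,0.04,0.02,-0.11,125],[-0.16,-0.1,-0.05,0.04,0.02,-0.11,125],[-0.14,-0.11,-0.05,0.04,0.02,-0.11,125],[-0.13,-0.13,-0.05,0.04,0.02,-0.12,125],[-0.11,-0.15,-0.05,0.04,0.02,-0.11,125]]
[[-0.09,-0.17,-0.05,0.05,0.01,-0.12,125],[-0.07,-0.18,-0.03,0.04,0.02,-0.11,125],[-0.09,-0.25,0.05,0,0,-0.12,125],[-0.06,-0.26,0.05,0,0,-0.12,125],[-0.02,-0.27,0.05,0,0,-0.12,125]]
[[0.01,-0.27,0.05,0,0,-0.12,125],[0.05,-0.27,0.05,0,0,-0.12,125],[0.08,-0.25,0.05,0,0,-0.13,125]]
```

>>> step_arm([
  [-0.17, -0.08, -0.05, 0.04, 0.02, -0.11, 125],
  [-0.16, -0.1, -0.05, 0.04, 0.02, -0.11, 125],
  [-0.14, -0.11, -0.05, 0.04, 0.02, -0.11, 125],
  [-0.13, -0.13, -0.05, 0.04, 0.02, -0.12, 125],
  [-0.11, -0.15, -0.05, 0.04, 0.02, -0.11, 125],
])

```text
clock: 44.48
eef_pos: [0.5202, -0.0689, 0.2206]
tool_rot: [3.05, 0.016, 2.061]
wrist_force: [0.6, -0.4, -0.1]
grip_width: 0.0437
grip_force: 0.0
```

>>> step_arm([
  [-0.09, -0.17, -0.05, 0.05, 0.01, -0.12, 125],
  [-0.07, -0.18, -0.03, 0.04, 0.02, -0.11, 125],
  [-0.09, -0.25, 0.05, 0, 0, -0.12, 125],
  [-0.06, -0.26, 0.05, 0, 0, -0.12, 125],
  [-0.02, -0.27, 0.05, 0, 0, -0.12, 125],
])

```text
clock: 45.1
eef_pos: [0.4596, -0.1713, 0.2115]
tool_rot: [-3.14, -0.006, 2.681]
wrist_force: [0.1, -0.4, 0.6]
grip_width: 0.0436
grip_force: 0.0
```

>>> step_arm([
  [0.01, -0.27, 0.05, 0, 0, -0.12, 125],
  [0.05, -0.27, 0.05, 0, 0, -0.12, 125],
  [0.08, -0.25, 0.05, 0, 0, -0.13, 125],
  [0, 0, 0, 0, 0, 0, 125],
  [0, 0, 0, 0, 0, 0, 125],
])

```text
clock: 45.72
eef_pos: [0.4206, -0.2403, 0.1974]
tool_rot: [3.141, -0.005, 3.062]
wrist_force: [0.3, -0.2, -0.8]
grip_width: 0.0435
grip_force: 0.0
```

```bash
python3 -c "
from h import *
st();plan([((.4215,-.2415,.18),3.065,0),((.4215,-.2415,.115),3.065,0)],125)
T=snap('top','t4.png')"
```

```text
t 45.73 p [ 0.4206 -0.2403  0.1974] rot [ 3.141 -0.005  3.062] F [ 0.3 -0.2 -0.8] w 0.0435 g 0.0 q [ 0.23  0.45  0.32  2.   -0.21  0.73  2.17]
[[-0.01,-0.01,0.17,0,-0.01,0,125],[0,0,0.33,0,0,0,125],[0,0,0.32,0,0,0,125]]
```

>>> step_arm([
  [-0.01, -0.01, 0.17, 0, 0, 0, 125],
  [0, 0, 0.33, 0, 0, 0, 125],
  [0, 0, 0.32, 0, 0, 0, 125],
  [0, 0, 0, 0, 0, 0, 125],
])

```text
clock: 46.28
eef_pos: [0.4199, -0.2402, 0.1143]
tool_rot: [3.14, -0.009, 3.065]
wrist_force: [-0.3, 1.0, 0.2]
grip_width: 0.0435
grip_force: 0.0
```

>>> step_arm([
  [0, 0, 0, 0, 0, 0, 255],
  [0, 0, 0, 0, 0, 0, 255],
  [0, 0, 0, 0, 0, 0, 255],
  [0, 0, 0, 0, 0, 0, 255],
])

```text
clock: 46.78
eef_pos: [0.4219, -0.2427, 0.1172]
tool_rot: [-3.14, -0.002, 3.063]
wrist_force: [0.4, 0.8, 6.6]
grip_width: 0.008
grip_force: 60.5
```

>>> step_arm([
  [0, 0, -0.2, 0, 0, 0, 255],
  [0, 0, -0.35, 0, 0, 0, 255],
  [0, 0, -0.4, 0, 0, 0, 255],
  [0, 0, -0.4, 0, 0, 0, 255],
  [0, 0, -0.25, 0, 0, 0, 255],
])

```text
clock: 47.4
eef_pos: [0.4217, -0.2425, 0.2781]
tool_rot: [-3.141, -0.003, 3.063]
wrist_force: [0.2, 1.8, -1.2]
grip_width: 0.0075
grip_force: 59.4
```

```bash
python3 -c "
from h import *
st();b=bay(-.165);t=-np.radians(18)
plan([((.5,-.2,.277),2.3,0),((b[0],b[1],.277),1.466,t)],255,ms=.35,mr=.13)"
```

```text
t 47.4 p [ 0.4217 -0.2425  0.2781] rot [-3.141e+00 -3.000e-03  3.063e+00] F [ 0.2  1.8 -1.2] w 0.0075 g 59.4 q [ 0.19  0.34  0.37  1.89 -0.15  0.94  2.12]
[[-0.12,0.08,0,0,0,0.12,255],[-0.11,0.1,0,0,0,0.12,255],[-0.1,0.11,0,0,0,0.12,255],[-0.09,0.12,0,0,0,0.12,255],[-0.07,0.13,0,0,0,0.12,255]]
[[-0.06,0.14,0.01,0,0,0.13,255],[-0.04,0.13,0,-0.04,-0.02,0.11,255],[-0.02,0.14,0.01,-0.04,-0.02,0.11,255],[0,0.14,0.01,-0.04,-0.02,0.11,255],[0.01,0.13,0.02,-0.04,-0.02,0.11,255]]
[[0.03,0.13,0.02,-0.04,-0.02,0.12,255],[0.04,0.13,0.03,-0.04,-0.01,0.12,255],[0.06,0.12,0.03,-0.04,-0.02,0.11,255]]
```

>>> step_arm([
  [-0.12, 0.08, 0, 0, 0, 0.12, 255],
  [-0.11, 0.1, 0, 0, 0, 0.12, 255],
  [-0.1, 0.11, 0, 0, 0, 0.12, 255],
  [-0.09, 0.12, 0, 0, 0, 0.12, 255],
  [-0.07, 0.13, 0, 0, 0, 0.12, 255],
])

```text
clock: 48.02
eef_pos: [0.4863, -0.2062, 0.2758]
tool_rot: [-3.139, -0.004, 2.431]
wrist_force: [0.1, -0.4, -1.8]
grip_width: 0.0075
grip_force: 59.3
```

>>> step_arm([
  [-0.06, 0.14, 0.01, 0, 0, 0.13, 255],
  [-0.04, 0.13, 0, -0.04, -0.02, 0.11, 255],
  [-0.02, 0.14, 0.01, -0.04, -0.02, 0.11, 255],
  [0, 0.14, 0.01, -0.04, -0.02, 0.11, 255],
  [0.01, 0.13, 0.02, -0.04, -0.02, 0.11, 255],
])

```text
clock: 48.65
eef_pos: [0.549, -0.175, 0.274]
tool_rot: [2.964, 0.04, 1.829]
wrist_force: [-0.3, 0.3, -0.6]
grip_width: 0.0075
grip_force: 59.4
```

>>> step_arm([
  [0.03, 0.13, 0.02, -0.04, -0.02, 0.12, 255],
  [0.04, 0.13, 0.03, -0.04, -0.01, 0.12, 255],
  [0.06, 0.12, 0.03, -0.04, -0.02, 0.11, 255],
  [0, 0, 0, 0, 0, 0, 255],
  [0, 0, 0, 0, 0, 0, 255],
])

```text
clock: 49.28
eef_pos: [0.5855, -0.1573, 0.2741]
tool_rot: [2.831, 0.004, 1.467]
wrist_force: [0.6, 0.1, -0.9]
grip_width: 0.0079
grip_force: 59.3
```

```bash
python3 -c "
from h import *
st();b=bay(-.165,up=.006,h=.1072);t=-np.radians(18);print(np.round(b,4))
plan([((b[0],b[1],.27),1.466,t),((b[0],b[1],b[2]),1.466,t)],255,ms=.25,mr=.13)"
```

```text
t 49.27 p [ 0.5855 -0.1573  0.2741] rot [2.831 0.004 1.467] F [ 0.6  0.1 -0.9] w 0.0079 g 59.3 q [-0.24  0.44  0.69  1.9  -0.59  0.66  0.68]
[ 0.5854 -0.1574  0.1213]
[[0,-0.01,0.04,0,0,0,255],[0,-0.08,0.24,0,0,0,255],[0,-0.08,0.23,0,0,0,255],[0,-0.07,0.24,0,0,0,255],[0,-0.08,0.23,0,0,0,255]]
[[0,-0.07,0.24,0,0,0,255],[0,-0.08,0.23,0,0,0,255]]
```

>>> step_arm([
  [0, -0.01, 0.04, 0, 0, 0, 255],
  [0, -0.08, 0.24, 0, 0, 0, 255],
  [0, -0.08, 0.23, 0, 0, 0, 255],
  [0, -0.07, 0.24, 0, 0, 0, 255],
  [0, -0.08, 0.23, 0, 0, 0, 255],
])

```text
clock: 49.9
eef_pos: [0.5853, -0.158, 0.1699]
tool_rot: [2.831, 0.004, 1.465]
wrist_force: [0.3, -0.4, -0.9]
grip_width: 0.0079
grip_force: 59.3
```

>>> step_arm([
  [0, -0.07, 0.24, 0, 0, 0, 255],
  [0, -0.08, 0.23, 0, 0, 0, 255],
  [0, 0, 0, 0, 0, 0, 255],
  [0, 0, 0, 0, 0, 0, 255],
])

```text
clock: 50.4
eef_pos: [0.5859, -0.1585, 0.1223]
tool_rot: [2.829, 0.004, 1.464]
wrist_force: [0.8, -0.3, -0.5]
grip_width: 0.0081
grip_force: 59.3
```

>>> step_arm([
  [0, -0.01, 0.03, 0, 0, 0, 255],
  [0, -0.01, 0.02, 0, 0, 0, 255],
  [0, 0, 0, 0, 0, 0, 255],
])

```text
clock: 50.78
eef_pos: [0.5851, -0.1574, 0.1163]
tool_rot: [2.83, 0.003, 1.465]
wrist_force: [0.3, 0.3, -0.8]
grip_width: 0.0077
grip_force: 59.3
```

>>> step_arm([
  [0, 0, 0.02, 0, 0, 0, 255],
  [0, 0, 0, 0, 0, 0, 255],
])

```text
clock: 51.02
eef_pos: [0.5858, -0.158, 0.1154]
tool_rot: [2.829, 0.003, 1.464]
wrist_force: [-4.9, 0.4, 9.2]
grip_width: 0.0077
grip_force: 61.0
```

Panel 3 touches the plate. Release, retract, and swing clear for the final look.

>>> step_arm([
  [0, 0, -0.01, 0, 0, 0, 255],
  [0, 0, 0, 0, 0, 0, 200],
  [0, 0, 0, 0, 0, 0, 170],
  [0, 0, 0, 0, 0, 0, 125],
  [0, 0, 0, 0, 0, 0, 125],
])

```text
clock: 51.65
eef_pos: [0.5855, -0.1576, 0.1151]
tool_rot: [2.831, 0.004, 1.465]
wrist_force: [0.5, 0.1, -0.4]
grip_width: 0.0437
grip_force: 0.0
```

>>> step_arm([
  [0, 0, 0, 0, 0, 0, 125],
  [0, 0, -0.2, 0, 0, 0, 125],
  [0, 0, -0.4, 0, 0, 0, 125],
  [0, 0, -0.4, 0, 0, 0, 125],
  [0, 0, -0.3, 0, 0, 0, 125],
])

```text
clock: 52.28
eef_pos: [0.5456, -0.1531, 0.2405]
tool_rot: [2.83, 0.003, 1.465]
wrist_force: [1.1, 0.6, -0.8]
grip_width: 0.0437
grip_force: 0.0
```

>>> step_arm([
  [0, -0.4, 0, 0, 0, 0, 125],
  [0, -0.4, 0, 0, 0, 0, 125],
  [0, -0.3, 0, 0, 0, 0, 125],
  [0, 0, 0, 0, 0, 0, 125],
  [0, 0, 0, 0, 0, 0, 125],
])

```text
clock: 52.9
eef_pos: [0.4428, -0.1425, 0.2059]
tool_rot: [2.829, 0.004, 1.465]
wrist_force: [-0.1, 0.4, -0.9]
grip_width: 0.0434
grip_force: 0.0
```

```bash
python3 -c "
from h import *
st()
T=snap('top','t5.png');S=snap('side','s5.png')
f=lambda I,x0,x1,y0,y1,w,h:cv2.convertScaleAbs(cv2.resize(I[y0:y1,x0:x1],(w,h),interpolation=cv2.INTER_CUBIC),alpha=1.7)
cv2.imwrite('pics/p5.png',np.vstack([f(T,90,490,150,290,800,280),np.hstack([f(S,140,340,115,315,320,320),f(T,155,275,165,220,480,320)])]))"
```

```text
t 52.9 p [ 0.4428 -0.1425  0.2059] rot [2.829 0.004 1.465] F [-0.1  0.4 -0.9] w 0.0434 g 0.0 q [-0.12  0.32  0.54  2.32 -0.8   0.34  0.99]
```

View pics/p5.png

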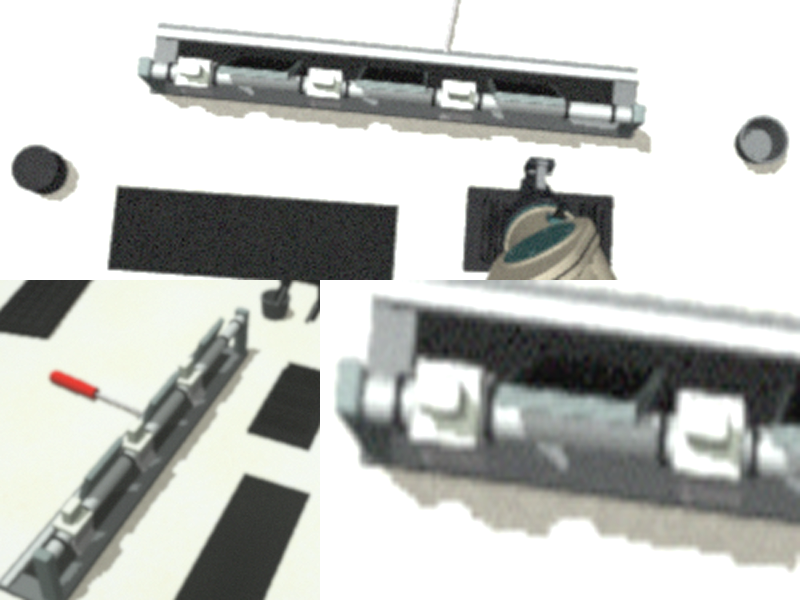

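The final picture shows three clips home at (195,72), (323,82) and (458,94), and three panels leaning in the bays at (258,75), (390,88) and (525,100). The rack and mat are empty, the bystanders have not moved and the robot is clear.

```bash
python3 -c "
from bench import manip
print(manip.sign_off())"
```

```text
the job is handed in; nothing more can be done
None
```

I handed the job in at about 53 s: all three clips snapped home at places 3, 2 and 1, then the three panels leaned in bays 2, 1 and 0 with screens outward, and the screwdriver, cup and spool untouched.

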